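Pack the printer's service kit

TASK

Pack up the printer's service kit: press each measuring or cutting tool on the desk (caliper, dial gauge, flush cutter, whichever are there) fully home in the cutout of its own shape in the black case, lying flat on the cutout's floor, not just resting on the rubber beads. Lay every U bracket flat in a compartment of the plywood tray, one to a compartment, its legs either side of the tongue. Leave the cone, arched shell, square frame and teapot where they are.

Things in the scene. Friction and masses are not known exactly. Their poses are not given: they have to be found in the camera images.
- caliper: digital caliper lying flat; origin on its underside on the beam's centre line, z up. Steel beam 84 x 12 mm along x (x -42 to +42), 7 mm thick; grey head 36 mm (x -14 to +22) x 26 mm (y -13 to +13), 22 mm tall, the place to grip (across y); two 7 mm thick jaws toward -y as far as y = -24, at x -42 to -32 and x -14 to -6; 80 g
- gauge: dial gauge lying dial up; origin at the centre of its round body's underside, z up. Aluminium body 40 mm across, 22 mm tall, the place to grip (across y); steel stem 8 mm wide (z 1 to 9 mm) along +x to x = +44; small crown 10 mm wide along -x to x = -29; 90 g
- cutter: flush cutter (small pliers) lying flat; origin on its underside, z up. Steel joint block x -4 to +16, y -11 to +11 mm, 20 mm tall, the place to grip (across y, at x = +6); nose 14 mm wide, 10 mm thick along +x to x = +40; two black handles 9 mm wide, 13 mm thick, spreading toward -x to x = -45, y = +-21; 80 g
- case: open black case 112 x 206 x 17 mm, fixed; origin at the centre of its underside, z up, x to its hinge side (away from the robot). It holds three grey insert blocks side by side along y, 66 mm apart, in an order that varies, one cutout each; their tops are 15 mm and the cutout floors (black) 7 mm above the desk. A tall 3-D printer stands to the right of the work (overhanging to y = -0.02 m, x beyond 0.48 m)
- tray: fixed plywood tray, 165 (x) x 53 mm; origin at the centre of its underside, z up. Floor 4 mm above the desk, four compartments along x, 40 mm apart, each 35 (x) x 39 (y) mm within low walls 3 mm high; from each compartment's -x wall a tongue 16 mm wide (y) and 3 mm high reaches 19 mm in toward +x, so that a U bracket lies flat only with its open side toward the tray's -x, legs beside the tongue
- caliper_insert_seat (a point): seat of the caliper: where its origin comes, axes along these. On the floor of a cutout of its outline, 8 mm deep, 2 mm wider all round than the tool, in a grey insert block 100 (x) x 64 mm whose centre is above this point. On each side wall (y), at x = 10 mm, a sprung half-round rubber bead stands 3 mm in: a tool laid in rests on the beads 3 to 7 mm high; push it down there with 5 to 20 N, then they hold it
- gauge_insert_seat (a point): seat of the dial gauge: where its origin comes, axes along these. On the floor of a cutout (octagon with stem channel), 8 mm deep, 2 mm wider all round than the tool, in a grey insert block 100 (x) x 64 mm whose centre is above this point. On each side wall (y), at x = 0 mm, a sprung half-round rubber bead stands 3 mm in: a tool laid in rests on the beads 3 to 7 mm high; push it down there with 5 to 20 N, then they hold it
- cutter_insert_seat (a point): seat of the flush cutter: where its origin comes, axes along these. On the floor of a cutout of its outline, 8 mm deep, 2 mm wider all round than the tool, in a grey insert block 100 (x) x 64 mm whose centre is above this point. On each side wall (y), at x = 8 mm, a sprung half-round rubber bead stands 3 mm in: a tool laid in rests on the beads 3 to 7 mm high; push it down there with 5 to 20 N, then they hold it
- bracket1: white printed U bracket lying flat, 30 (x) x 34 (y) x 8 mm; origin at the middle of its outline on the underside, z up. Two legs 3 mm thick along x with their outer faces at y = -17 and +17 mm, bridge 3 mm thick at x = +15; open toward its -x. Grip it over the two legs, across y (34 mm); 12 g. All brackets are alike
- bracket1_mid (a point): centre of bracket1, 4 mm above its underside, with the bracket's axes
- tray_seat1 (a point): centre of a tray compartment, on its floor (4 mm above the desk): a bracket laid right has its origin over it and its x and y along the tray's x and y; any bracket may go in any compartment, one in each
- bracket2: white printed U bracket lying flat, 30 (x) x 34 (y) x 8 mm; origin at the middle of its outline on the underside, z up. Two legs 3 mm thick along x with their outer faces at y = -17 and +17 mm, bridge 3 mm thick at x = +15; open toward its -x. Grip it over the two legs, across y (34 mm); 12 g. All brackets are alike
- bracket2_mid (a point): centre of bracket2, 4 mm above its underside, with the bracket's axes
- tray_seat2 (a point): centre of a tray compartment, on its floor (4 mm above the desk): a bracket laid right has its origin over it and its x and y along the tray's x and y; any bracket may go in any compartment, one in each
- bracket3: white printed U bracket lying flat, 30 (x) x 34 (y) x 8 mm; origin at the middle of its outline on the underside, z up. Two legs 3 mm thick along x with their outer faces at y = -17 and +17 mm, bridge 3 mm thick at x = +15; open toward its -x. Grip it over the two legs, across y (34 mm); 12 g. All brackets are alike
- bracket3_mid (a point): centre of bracket3, 4 mm above its underside, with the bracket's axes
- tray_seat3 (a point): centre of a tray compartment, on its floor (4 mm above the desk): a bracket laid right has its origin over it and its x and y along the tray's x and y; any bracket may go in any compartment, one in each
- bracket4: white printed U bracket lying flat, 30 (x) x 34 (y) x 8 mm; origin at the middle of its outline on the underside, z up. Two legs 3 mm thick along x with their outer faces at y = -17 and +17 mm, bridge 3 mm thick at x = +15; open toward its -x. Grip it over the two legs, across y (34 mm); 12 g. All brackets are alike
- bracket4_mid (a point): centre of bracket4, 4 mm above its underside, with the bracket's axes
- tray_seat4 (a point): centre of a tray compartment, on its floor (4 mm above the desk): a bracket laid right has its origin over it and its x and y along the tray's x and y; any bracket may go in any compartment, one in each
- cone: white printed cone, 65 mm across, 68 mm tall; a bystander, origin at the centre of its underside, to be left where it is
- hood: white printed arched shell, 36 x 54 x 27 mm; a bystander, origin at the centre of its underside, to be left where it is
- frame: flat white printed square frame, 46 x 46 x 4 mm; a bystander, origin at the centre of its underside, to be left where it is
- teapot: small white printed teapot, 51 x 77 x 32 mm; a bystander, origin at the centre of its underside, to be left where it is

How it is judged:
By the outcome, as a careful person would: the job done as asked, in the order asked, and still so for the second after the job is handed in, with the robot touching nothing.
Of caliper, gauge, cutter, bracket1, bracket2, bracket3, bracket4 only 6 to 7 are there at a start; the rules pass over those that are not, and their reading is None.
At some moment in a run one of bracket2, bracket4 may be knocked a few centimetres aside while the robot is not near it.
Once in a run the grip may slacken for a moment while it holds something.
It also fails if it takes over 208 s, if anything falls off the work surface, if the arm or the gripper's body presses on something with over 40 N, if the wrist force passes 120 N, or if a joint passes its speed limit or range.

ROBOT

A 7-joint arm with a two-finger parallel gripper is mounted at the origin on a cart in front of the work surface, level with it; the furniture and walls round the work are solid. World frame = base frame: x ahead of the robot, y to its left, z up, the work surface at z = 0. Lengths are in m, angles in degrees, forces in N, time in s.
With the tool pointing down it reaches from about 0.425 to 0.875 m from the base axis. Payload 4.7 kg.
Tool frame: the origin (TCP) lies at the very end of the fingers, on their centre line; the grasp point (between the pads) lies 19 mm behind it (env.grasp_offset is the distance from the TCP to the grasp point, in m); z points along the fingers, y is the line along which they close (so a half turn about z gives the same grasp; the last joint's range is limited). The gripper opens to 87 mm and grips with 3 to 60 N. Pads are 19 mm wide; open, the fingers measure 117 mm over their backs; the gripper's body (75 mm by 190 mm) begins 51 mm behind the grasp point.
Start: joints at [68.188, 18.392, -4.016, 83.108, 1.295, 78.541, -3.26], TCP at [0.25, -0.6, 0.223] pointing down, gripper open.
Joint ranges: [-163.93, 163.93], [-17.29, 119.83], [-79.2, 71.16], [3.27, 140.29], [-89.18, 269.18], [5.43, 117.66], [-154.24, 154.24]. Speed limits (degrees/s): [147.25, 147.25, 180, 180, 180, 180, 180].

INTERFACE

Orientations are given as [roll, pitch, yaw] about the fixed x, y, z axes, in that order (R = Rz(yaw) Ry(pitch) Rx(roll)).
In Python, from cell import env gives the robot as it stands. The module is installed in compiled form; this text tells all that it offers.
- The arm moves only by the tool drive_tool, never from a script. Its argument "moves" is one flat list of numbers, 5 for each row, row after row: the shift along the tool's x, y, z in units of 40 mm (1.0 is 40 mm), then the turn about the tool's z in units of 10 degrees (1.0 is 10 degrees), then the finger opening in mm, from 0 to 87. A call has 1 to 5 rows; each row is the pose to reach, as a shift and turn from the pose commanded when the call began, along the tool's axes at that moment; what a row does not reach only later rows make up. A row lasts 1/8 s, in which the tool goes at most 62.5 mm and 10.7 degrees, less where a joint would pass 70% of its speed; a pose out of reach is approached as far as the arm can. A call with a gripper value outside its range is refused whole. The fingers move at their own pace and stop on an object; "squeeze" is the grip in N (left out, the last holds). Time passes only in rows, so rows that repeat a pose let the fingers close. It gives the time, the measured TCP pose, the force, the opening and the grip force at its end, in the units of the state.
- env.get_obs(): the state, without advancing time (a new reading comes with each control period).
- env.read_camera(name): name is "side" or "top" or "wrist"; returns (picture, depth): 384x512x3 uint8, red, green, blue; 384x512 float32, m along the optical axis (not along the pixel's ray), 0 where there is no reading.
- env.camera_model(name): a dict with "K" (3x3 intrinsics, pixels), "rvec" (rotation vector, rad) and "tvec" (3), from world to camera coordinates, as OpenCV has them; the wrist camera has in their place "tool_from_camera" (4x4, takes a point from camera to tool coordinates, whose origin is the TCP and whose axes are the flange's). Camera axes: x right, y down, z forward; pixel columns grow to the right and rows downward; lengths in m; the calibration is good to about 2 mm. A picture is of the moment at which its call begins: read the wrist's pose just before it. camera_model takes no time and is no camera call.
- env.sign_off(): hands the job in; it is judged then, once.
The state is a dict: "time_s": time; "qpos": joint angles; "joint_velocities": joint speeds; "effort": joint torques, N m; "tool_pos": TCP position; "tool_rot": TCP orientation; "force": force on the tool from outside, world axes, zero at the start; "wrist_torque": the same for the moment, N m; "grip_width": finger opening in m; "grasp_force": force on a finger pad.
Only numpy, scipy, OpenCV 4.12 (cv2) and the standard library are available. Lean on these libraries where they do the work, as an engineer would, in place of code of your own. Each camera call takes 0.05 s, during which the arm holds its last target. There are 200 camera calls.

## Working session

There is one attempt and no reset: what is moved stays moved. The work goes in short steps, Python scripts to look and compute and a tool call to move; the robot and the scene stay as the last step left them, time stands still between calls to the robot, and variables do not carry over. Pictures are saved under pics/ and viewed, at most 14 in all, crops included, and the job is handed in when it is done.

Besides the shell and the picture viewer there is one more tool, called after "Emit:" as name(argument=value, ...), one argument or row to a line, values as JSON. drive_tool: Moves the arm, as the interface text tells. Its arguments: {"type":"object","properties":{"moves":{"type":"array","items":{"type":"number"}},"squeeze":{"type":"number"}},"required":["moves"]}

```bash
mkdir -p pics
python3 - <<'E'
from cell import env
import cv2,numpy as np
o=env.get_obs(); print(o['time_s'],o['tool_pos'],o['tool_rot'],o['grip_width'],env.grasp_offset)
for n in('top','side'):
    p,d=env.read_camera(n); np.savez(f'pics/{n}0.npz',p=p,d=d); cv2.imwrite(f'pics/{n}0.png',cv2.resize(p[:,:,::-1],(800,600)))
    m=env.camera_model(n); print(n,m)
print(env.camera_model('wrist'))
E
```

```text
0.0 [ 0.24973389 -0.59950733  0.22145602] [-1.79889943e+02  6.27420364e-03  2.26219238e+01] 0.08707814566489325 0.0187
top {'K': array([[457.5210069 ,   0.        , 254.75741038],
       [  0.        , 457.5210069 , 188.41556186],
       [  0.        ,   0.        ,   1.        ]]), 'rvec': array([ 2.18034734, -2.12617455,  0.18173186]), 'tvec': array([0.25610302, 0.57322713, 1.27793614])}
side {'K': array([[420.97814093,   0.        , 257.1052966 ],
       [  0.        , 420.97814093, 189.66585481],
       [  0.        ,   0.        ,   1.        ]]), 'rvec': array([ 2.22090026, -0.71249906,  0.2973055 ]), 'tvec': array([-0.31105242,  0.40578449,  0.65941411])}
{'K': array([[292.1256964 ,   0.        , 252.60638412],
       [  0.        , 292.1256964 , 192.42580934],
       [  0.        ,   0.        ,   1.        ]]), 'tool_from_camera': array([[-3.14491616e-04, -9.66767018e-01, -2.55658823e-01,
         7.04681548e-02],
       [ 9.99999839e-01, -4.24667345e-04,  3.75746144e-04,
        -5.98521652e-04],
       [-4.71828933e-04, -2.55658664e-01,  9.66766996e-01,
        -1.61711394e-01],
       [ 0.00000000e+00,  0.00000000e+00,  0.00000000e+00,
         1.00000000e+00]])}
```

View pics/top0.png

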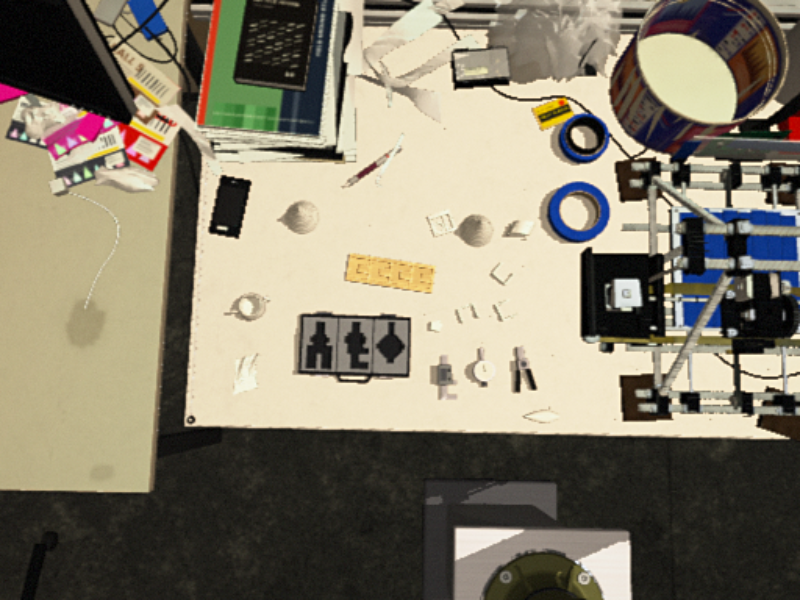

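```bash
cat > h.py <<'E'
import numpy as np,cv2
from scipy.spatial.transform import Rotation as R
from cell import env
def tool():
    o=env.get_obs(); T=np.eye(4); T[:3,:3]=R.from_euler('xyz',o['tool_rot'],degrees=True).as_matrix(); T[:3,3]=o['tool_pos']; return T,o
def campose(n,T=None):  # world_from_cam
    m=env.camera_model(n)
    if n=='wrist': return m['K'],T@m['tool_from_camera']
    W=np.eye(4); Rm=cv2.Rodrigues(m['rvec'])[0]; W[:3,:3]=Rm.T; W[:3,3]=-Rm.T@m['tvec']; return m['K'],W
def rectify(p,K,W,x0,x1,y0,y1,z,s):
    """map: up = +x world, left = +y; s px per m"""
    w,h=int((y1-y0)*s),int((x1-x0)*s)
    v,u=np.mgrid[0:h,0:w]; P=np.stack([x1-v/s,y1-u/s,np.full(v.shape,z)],-1)
    C=(P-W[:3,3])@W[:3,:3]; q=C@K.T
    return cv2.remap(p,(q[...,0]/q[...,2]).astype(np.float32),(q[...,1]/q[...,2]).astype(np.float32),cv2.INTER_LINEAR)
def grid(im,x0,x1,y0,y1,s,st=.05):
    im=im.copy()
    for x in np.arange(np.ceil(x0/st)*st,x1,st):
        r=int((x1-x)*s); cv2.line(im,(0,r),(6,r),(0,0,255),1); cv2.putText(im,f'{x:.2f}',(8,r+4),0,.35,(0,0,255),1)
    for y in np.arange(np.ceil(y0/st)*st,y1,st):
        c=int((y1-y)*s); cv2.line(im,(c,0),(c,6),(0,0,255),1); cv2.putText(im,f'{y:.2f}',(c-10,18),0,.35,(0,0,255),1)
    return im
def snap(tag,x0,x1,y0,y1,z,s):
    T,o=tool(); p,d=env.read_camera('wrist'); K,W=campose('wrist',T)
    np.savez(f'pics/{tag}.npz',p=p,d=d,K=K,W=W)
    im=rectify(p[:,:,::-1],K,W,x0,x1,y0,y1,z,s); cv2.imwrite(f'pics/{tag}.png',grid(im,x0,x1,y0,y1,s))
def goto(x,y,z,yaw):
    """units of move for target TCP pose (tool down), one call"""
    T,o=tool(); d=T[:3,:3].T@(np.array([x,y,z])-T[:3,3])/.04
    dy=(yaw-o['tool_rot'][2]+180)%360-180
    print('now',o['time_s'],np.round(o['tool_pos'],4),np.round(o['tool_rot'],1),'move',np.round(d,3),'turn about tool z',round(-dy/10,3))
E
python3 - <<'E'
from h import *
f=np.load('pics/top0.npz'); K,W=campose('top'); print(W)
a=(.4,.8,-.05,.55,.0,1300)
im=rectify(f['p'][:,:,::-1],K,W,*a); print(im.shape)
cv2.imwrite('pics/topr.png',grid(im,.4,.8,-.05,.55,1300))
E
```

```text
[[ 0.0235307  -0.98868704  0.14813589  0.37140775]
 [-0.99948539 -0.02649663 -0.01807987  0.29426473]
 [ 0.02180043 -0.14763423 -0.98880174  1.34267027]
 [ 0.          0.          0.          1.        ]]
(520, 780, 3)
```

View pics/topr.png

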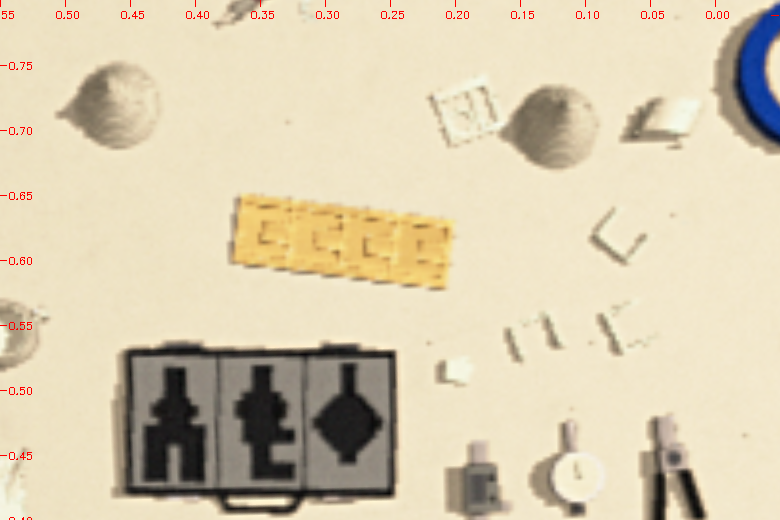

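Emit:
drive_tool(
  moves=[4.99, -5.72, 0, 2.26, 80, 4.99, -5.72, 0, 2.26, 80, 4.99, -5.72, 0, 2.26, 80, 4.99, -5.72, 0, 2.26, 80, 4.99, -5.72, 0, 2.26, 80],
  squeeze=20,
)

```text
time_s: 0.72
tool_pos: [0.3467, -0.3094, 0.2223]
tool_rot: [-180.0, 0.0, 0.1]
force: [0.7, 0.1, 0.2]
grip_width: 0.0802
grasp_force: 0.0
```

Emit:
drive_tool(
  moves=[1.6, -4.8, -0.5, 0, 80, 1.6, -4.8, -0.5, 0, 80, 1.6, -4.8, -0.5, 0, 80, 1.6, -4.8, -0.5, 0, 80, 1.6, -4.8, -0.5, 0, 80],
)

```text
time_s: 1.35
tool_pos: [0.4102, -0.1196, 0.2425]
tool_rot: [180.0, 0.0, 0.1]
force: [0.2, -0.6, -0.5]
grip_width: 0.0802
grasp_force: 0.0
```

Emit:
drive_tool(
  moves=[0.6, -7.5, -0.8, 0, 80, 0.6, -7.5, -0.8, 0, 80, 0.6, -7.5, -0.8, 0, 80, 0.6, -7.5, -0.8, 0, 80, 0.6, -7.5, -0.8, 0, 80],
)

```text
time_s: 1.98
tool_pos: [0.4348, 0.1797, 0.2746]
tool_rot: [180.0, -0.0, -0.2]
force: [2.0, 0.2, -0.5]
grip_width: 0.0797
grasp_force: 0.0
```

Emit:
drive_tool(
  moves=[1.7, 0, 0, 0, 80, 1.7, 0, 0, 0, 80, 1.7, 0, 0, 0, 80, 1.7, 0, 0, 0, 80],
)

```text
time_s: 2.48
tool_pos: [0.5015, 0.1792, 0.2748]
tool_rot: [179.9, -0.0, -0.0]
force: [-0.9, -0.0, 0.2]
grip_width: 0.0798
grasp_force: 0.0
```

Run:
```python
from h import *
snap('w1',.4,.7,0.0,.4,0.0,2000)
```

```text
(no output)
```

View pics/w1.png

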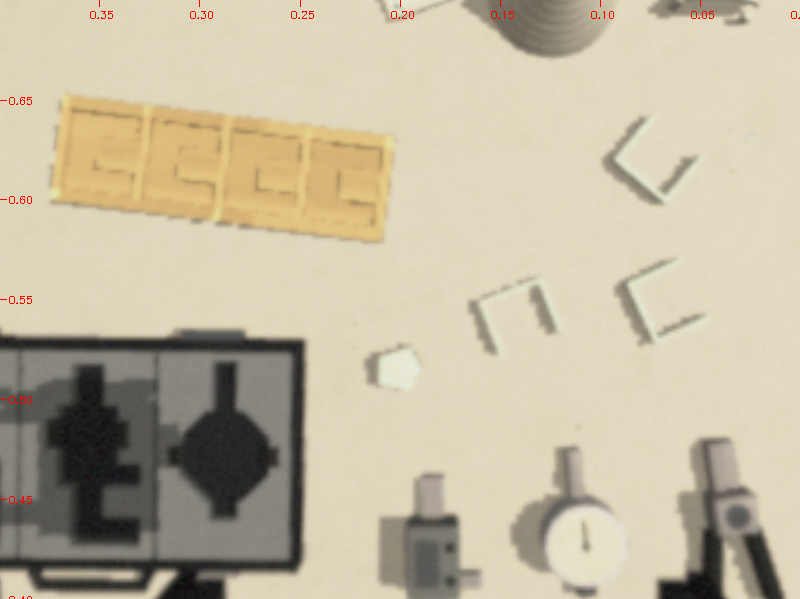

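```bash
cat >> h.py <<'E'
def hmap(tag):
    f=np.load(f'pics/{tag}.npz'); d,K,W=f['d'],f['K'],f['W']
    v,u=np.mgrid[0:384,0:512]; C=np.stack([(u-K[0,2])/K[0,0]*d,(v-K[1,2])/K[1,1]*d,d],-1)
    return C@W[:3,:3].T+W[:3,3], d>0
E
python3 - <<'E'
from h import *
P,ok=hmap('w1')
x,y,z=P[...,0],P[...,1],P[...,2]
# empty desk patch
m=ok&(abs(x-.58)<.02)&(abs(y-.18)<.015); print('desk',z[m].mean(),z[m].std(),m.sum())
s=2000; im=np.zeros((600,800),np.float32)
from scipy.interpolate import griddata
m=ok&(x>.39)&(x<.71)&(y>-.01)&(y<.41)
v,u=np.mgrid[0:600,0:800]
im=griddata(np.c_[x[m],y[m]],z[m],(.7-v/s,.4-u/s),'linear')
np.save('pics/hm1.npy',im)
im=np.clip((np.nan_to_num(im)+.003)/.03*255,0,255).astype(np.uint8)
cv2.imwrite('pics/hm1.png',grid(cv2.applyColorMap(im,cv2.COLORMAP_JET),.4,.7,0,.4,s))
E
```

```text
desk -0.0004011433883356261 0.0008550837208072669 608
```

View pics/hm1.png

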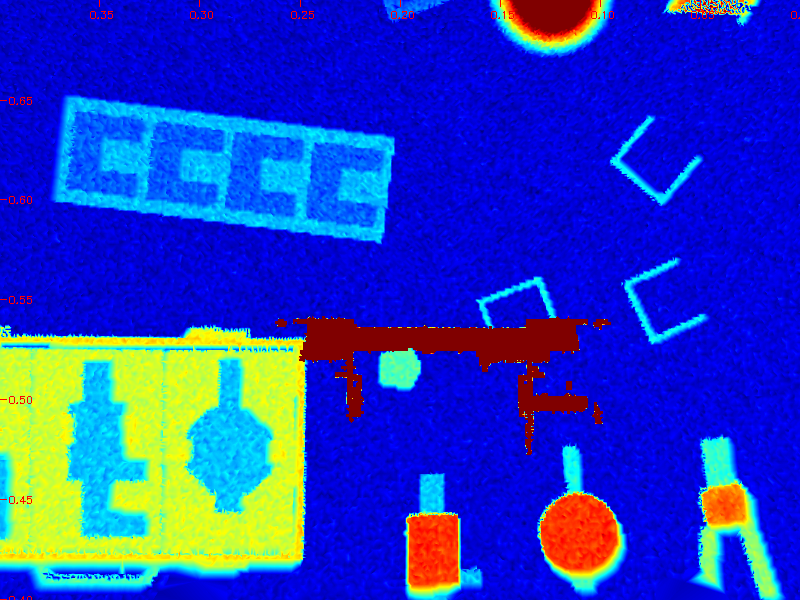

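```bash
cat > fit.py <<'E'
from h import *
from scipy.optimize import minimize
from scipy.ndimage import map_coordinates,gaussian_filter
S=2000; N=280 # px/m, half size px (0.14m)
def blank(h=0.): return np.full((2*N+1,2*N+1),h,np.float32)
def poly(t,pts,h): cv2.fillPoly(t,[np.round((np.array(pts)*2+N)*16).astype(np.int32)],h,shift=4)  # pts mm (x=col,y=row)
def box(t,x0,x1,y0,y1,h): poly(t,[(x0,y0),(x1,y0),(x1,y1),(x0,y1)],h)
def tmpl(n):
    if n=='caliper': t=blank(); box(t,-42,42,-6,6,7); box(t,-42,-32,-24,0,7); box(t,-14,-6,-24,0,7); box(t,-14,22,-13,13,22)
    if n=='gauge': t=blank(); box(t,0,44,-4,4,9); box(t,-29,0,-5,5,9); cv2.circle(t,(N,N),40,22,-1)
    if n=='cutter':
        t=blank(); box(t,16,40,-7,7,10)
        for s in(1,-1): cv2.line(t,(N,N+s*10),(N-84,N+s*33),13,18)
        box(t,-4,16,-11,11,20)
    if n=='bracket': t=blank(); box(t,-15,15,-17,17,8); box(t,-16,12,-14,14,0)
    if n=='tray':
        t=blank(); box(t,-82.5,82.5,-26.5,26.5,7)
        for c in(-60,-20,20,60): box(t,c-17.5,c+17.5,-19.5,19.5,4); box(t,c-17.5,c+1.5,-8,8,7)
    if n=='calseat': t=blank(np.nan); box(t,-50,50,-32,32,15); box(t,-44,44,-8,8,7); box(t,-44,-30,-26,0,7); box(t,-16,-4,-26,0,7); box(t,-16,24,-15,15,7)
    if n=='gauseat':
        t=blank(np.nan); box(t,-50,50,-32,32,15); box(t,0,46,-6,6,7); box(t,-31,0,-7,7,7); a=np.radians(np.arange(8)*45+22.5); poly(t,np.c_[np.cos(a),np.sin(a)]*22/np.cos(np.pi/8),7)
    if n=='cutseat':
        t=blank(np.nan); box(t,-50,50,-32,32,15); box(t,0,42,-9,9,7)
        for s in(1,-1): cv2.line(t,(N,N+s*10),(N-86,N+s*33),7,26)
        box(t,-6,18,-13,13,7)
    return t/1000
def fit(P,ok,n,x,y,yaw,zoff=0.,crop=None,maxit=600):
    t=tmpl(n); nanm=np.isnan(t); t=gaussian_filter(np.nan_to_num(t,nan=.015),1)
    if crop is None: crop=.10 if n=='tray' else .03 if n=='bracket' else .055
    X=P[ok]; X=X[np.hypot(X[:,0]-x,X[:,1]-y)<crop]; X=X[X[:,2]<.04]
    if len(X)<50: return None
    def cost(p):
        c,s=np.cos(p[2]),np.sin(p[2]); dx,dy=X[:,0]-p[0],X[:,1]-p[1]
        lx,ly=c*dx+s*dy,-s*dx+c*dy
        m=map_coordinates(t,[ly*S+N,lx*S+N],order=1,mode='nearest')+zoff
        e=np.minimum(abs(m-X[:,2]),.006)
        if n.endswith('seat'): e=e[(abs(lx)<.048)&(abs(ly)<.031)]
        return e.mean()
    best=None
    for a in(0,6,-6,12,-12):
        r=minimize(cost,[x,y,np.radians(yaw+a)],method='Nelder-Mead',options=dict(initial_simplex=np.array([x,y,np.radians(yaw+a)])+np.array([[0,0,0],[.006,0,0],[0,.006,0],[0,0,.1]]),maxiter=maxit,xatol=1e-5,fatol=1e-8))
        if best is None or r.fun<best.fun: best=r
    p=best.x; print(f'{n}: x {p[0]:.4f} y {p[1]:.4f} yaw {np.degrees(p[2]):.1f} cost {best.fun*1000:.2f}mm n={len(X)}'); return p
E
python3 - <<'E'
from fit import *
P,ok=hmap('w1')
fit(P,ok,'caliper',.425,.185,0); fit(P,ok,'gauge',.433,.11,5); fit(P,ok,'cutter',.44,.04,10)
fit(P,ok,'calseat',.475,.353,0); fit(P,ok,'gauseat',.475,.287,0)
fit(P,ok,'tray',.615,.287,83)
fit(P,ok,'bracket',.62,.075,130); fit(P,ok,'bracket',.55,.07,110); fit(P,ok,'bracket',.54,.14,10)
print(env.get_obs()['qpos'].round(1))
E
```

```text
caliper: x 0.4211 y 0.1836 yaw 0.9 cost 0.80mm n=3639
gauge: x 0.4337 y 0.1109 yaw 5.6 cost 0.82mm n=3641
cutter: x 0.4414 y 0.0371 yaw 8.5 cost 1.00mm n=3370
calseat: x 0.4760 y 0.3509 yaw -0.7 cost 1.05mm n=4167
gauseat: x 0.4749 y 0.2851 yaw -0.9 cost 0.93mm n=4229
tray: x 0.6156 y 0.2878 yaw 82.8 cost 1.04mm n=16977
bracket: x 0.6200 y 0.0724 yaw 140.1 cost 0.92mm n=1529
bracket: x 0.5498 y 0.0679 yaw 115.7 cost 0.92mm n=1338
bracket: x 0.5418 y 0.1404 yaw 21.2 cost 0.87mm n=1317
[  28.4    7.1  -54.9   93.7    6.    82.3 -117.1]
```

Emit:
drive_tool(
  moves=[-1.86, -0.11, 5.6, -0.09, 46, -1.86, -0.11, 5.6, -0.09, 46, -1.86, -0.11, 5.6, -0.09, 46, -1.86, -0.11, 5.6, -0.09, 46, -1.86, -0.11, 5.6, -0.09, 46],
)

```text
time_s: 3.15
tool_pos: [0.4241, 0.1827, 0.0488]
tool_rot: [179.8, 0.3, 1.0]
force: [0.3, -0.7, 0.9]
grip_width: 0.0475
grasp_force: 0.0
```

Emit:
drive_tool(
  moves=[0, 0, 0, 0, 46, 0, 0, 0.5, 0, 46],
)

```text
time_s: 3.4
tool_pos: [0.4324, 0.1853, 0.0343]
tool_rot: [-180.0, -0.5, 0.8]
force: [-0.6, 0.6, 0.5]
grip_width: 0.0458
grasp_force: 0.0
```

Run:
```python
from h import *
goto(.427,.1837,.0105,.9); print(env.get_obs()['qpos'].round(1))
```

```text
now 3.4 [0.4324 0.1853 0.0343] [-180.    -0.5    0.8] move [-0.142  0.037  0.595] turn about tool z -0.006
[  24.1   13.4  -54.2  118.6   13.7   53.8 -126.7]
```

Emit:
drive_tool(
  moves=[0, 0, 0.55, 0, 46, 0, 0, 0.55, 0, 46, 0, 0, 0.55, 0, 46],
)

```text
time_s: 3.78
tool_pos: [0.4297, 0.1849, 0.0105]
tool_rot: [-180.0, -0.2, 0.9]
force: [-0.0, 0.1, 0.2]
grip_width: 0.0463
grasp_force: 0.0
```

Emit:
drive_tool(
  moves=[0, 0, 0, 0, 20, 0, 0, 0, 0, 20, 0, 0, 0, 0, 20, 0, 0, 0, 0, 20],
  squeeze=30,
)

```text
time_s: 4.28
tool_pos: [0.428, 0.1842, 0.0089]
tool_rot: [180.0, -0.0, 0.9]
force: [-0.9, -1.2, 4.2]
grip_width: 0.0254
grasp_force: 30.0
```

Emit:
drive_tool(
  moves=[0, 0, -1.0, 0, 20, 0, 0, -2, 0, 20, 1.44, -4.16, -2, 0.16, 20, 1.44, -4.16, -2, 0.16, 20, 1.44, -4.16, -2, 0.16, 20],
)

```text
time_s: 4.9
tool_pos: [0.4833, 0.3535, 0.0883]
tool_rot: [-180.0, 0.0, -0.7]
force: [0.3, -0.1, 0.2]
grip_width: 0.0256
grasp_force: 30.0
```

Emit:
drive_tool(
  moves=[0, 0, 0, 0, 20, 0, 0, 0, 0, 20, 0, 0, 0, 0, 20, 0, 0, 0, 0, 20],
)

```text
time_s: 5.4
tool_pos: [0.483, 0.3501, 0.0886]
tool_rot: [179.9, -0.0, -0.8]
force: [0.4, -0.5, -1.0]
grip_width: 0.0259
grasp_force: 30.0
```

Run:
```python
from fit import *
snap('w2',.40,.56,.25,.47,.015,3400)
P,ok=hmap('w2')
fit(P,ok,'gauseat',.475,.287,0); fit(P,ok,'calseat',.476,.351,0); fit(P,ok,'cutseat',.477,.417,0)
goto(.483,.3514,.019,-.7)
```

```text
gauseat: x 0.4751 y 0.2849 yaw -0.3 cost 0.82mm n=7715
calseat: x 0.4756 y 0.3509 yaw -0.1 cost 0.89mm n=7292
cutseat: x 0.4762 y 0.4164 yaw 0.8 cost 1.11mm n=7738
now 5.45 [0.483  0.3503 0.0887] [179.9  -0.   -0.8] move [-0.002 -0.028  1.742] turn about tool z -0.008
```

View pics/w2.png

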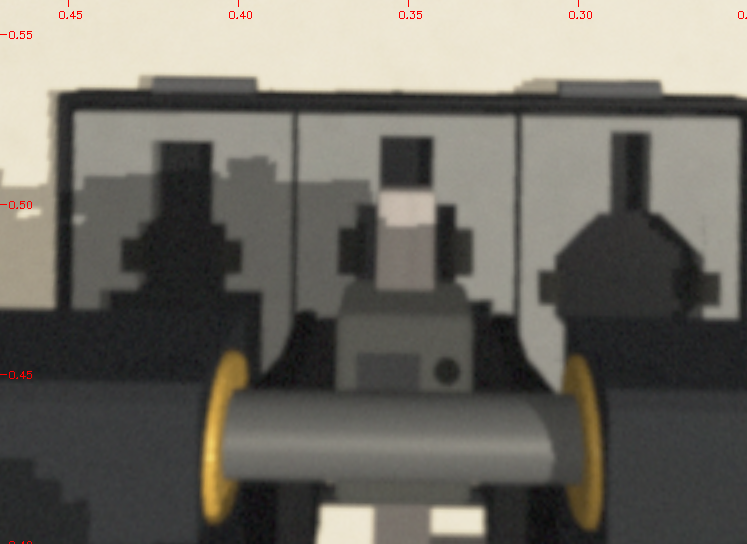

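Emit:
drive_tool(
  moves=[0, -0.03, 0.9, 0, 20, 0, -0.03, 1.45, 0, 20, 0, -0.03, 1.45, 0, 20, 0, -0.03, 1.6, 0, 20, 0, -0.03, 1.6, 0, 20],
)

```text
time_s: 6.08
tool_pos: [0.4829, 0.3532, 0.0251]
tool_rot: [-180.0, -0.0, -0.7]
force: [-0.5, -0.0, -0.4]
grip_width: 0.0257
grasp_force: 30.0
```

Emit:
drive_tool(
  moves=[0, 0, 0.1, 0, 20, 0, 0, 0.15, 0, 20, 0, 0, 0.2, 0, 20, 0, 0, 0.2, 0, 20],
)

```text
time_s: 6.58
tool_pos: [0.4835, 0.3548, 0.0231]
tool_rot: [180.0, -0.2, -0.7]
force: [-9.1, -9.0, 36.4]
grip_width: 0.0254
grasp_force: 30.2
```

Emit:
drive_tool(
  moves=[0, 0, -0.25, 0, 20, 0, 0, -0.25, 0, 20, 0, 0, -0.25, 0, 20, 0, 0, -0.25, 0, 20, 0, 0, -0.25, 0, 20],
)

```text
time_s: 7.2
tool_pos: [0.4823, 0.3527, 0.0259]
tool_rot: [180.0, 0.1, -0.7]
force: [-0.6, -0.4, -0.5]
grip_width: 0.0262
grasp_force: 29.9
```

Run:
```python
from fit import *
goto(.4827,.3514,.028,-.5)
snap('w3',.40,.56,.27,.43,.015,3400)
P,ok=hmap('w3')
goto(.4827,.3514,.028,-.5)
# beam of held caliper: points z .015-.035 with x .50-.53, near y .35
x,y,z=P[...,0],P[...,1],P[...,2]
for a in np.arange(.508,.530,.004):
    m=ok&(abs(x-a)<.002)&(abs(y-.352)<.013)&(z>.0195)&(z<.035)
    if m.sum(): print(round(a,3),m.sum(),'beam y',y[m].min().round(4),y[m].max().round(4),'z',np.median(z[m]).round(4))
    m=ok&(abs(x-a)<.002)&(abs(y-.352)<.013)&(z<.011)
    if m.sum(): print('   slot y',y[m].min().round(4),y[m].max().round(4))
fit(P,ok,'gauseat',.475,.287,0)
```

```text
now 7.2 [0.4823 0.3527 0.0259] [ 1.8e+02  1.0e-01 -7.0e-01] move [ 0.01   0.032 -0.051] turn about tool z -0.018
now 7.25 [0.4823 0.3527 0.026 ] [180.    0.   -0.7] move [ 0.009  0.033 -0.049] turn about tool z -0.018
0.508 138 beam y 0.3477 0.3594 z 0.0239
   slot y 0.3427 0.3466
0.512 142 beam y 0.3477 0.3594 z 0.0239
   slot y 0.3427 0.3472
0.516 161 beam y 0.3477 0.3593 z 0.0238
   slot y 0.3427 0.3586
   slot y 0.3428 0.3585
   slot y 0.339 0.354
   slot y 0.3395 0.3648
gauseat: x 0.4748 y 0.2845 yaw 0.3 cost 0.70mm n=8777
```

View pics/w3.png

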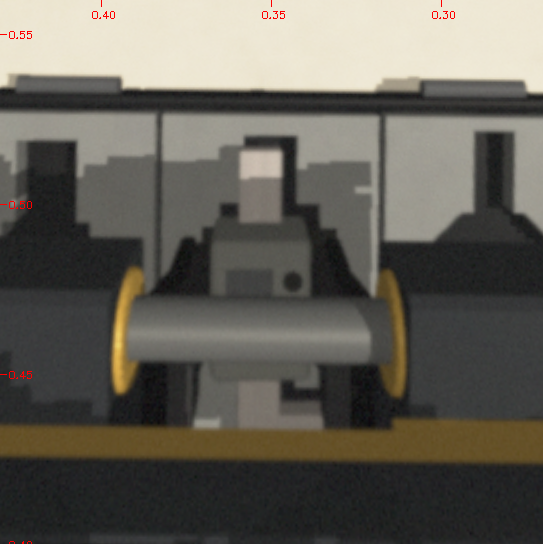

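Emit:
drive_tool(
  moves=[0, 0.075, 0, 0, 20, 0, 0.075, 0, 0, 20, 0, 0.075, 0, 0, 20],
)

```text
time_s: 7.62
tool_pos: [0.4826, 0.3498, 0.0265]
tool_rot: [180.0, -0.0, -0.7]
force: [-0.5, 0.3, -1.9]
grip_width: 0.0259
grasp_force: 29.9
```

Emit:
drive_tool(
  moves=[0, 0, 0.1, 0, 20, 0, 0, 0.15, 0, 20, 0, 0, 0.2, 0, 20, 0, 0, 0.2, 0, 20],
)

```text
time_s: 8.12
tool_pos: [0.4826, 0.3497, 0.0182]
tool_rot: [180.0, 0.0, -0.7]
force: [0.8, 0.3, -0.7]
grip_width: 0.0259
grasp_force: 29.9
```

Emit:
drive_tool(
  moves=[0, 0, 0.05, 0, 20, 0, 0, 0.06, 0, 20, 0, 0, 0.06, 0, 20],
)

```text
time_s: 8.5
tool_pos: [0.4826, 0.3501, 0.0163]
tool_rot: [-180.0, -0.0, -0.7]
force: [0.3, -0.3, 2.4]
grip_width: 0.0257
grasp_force: 31.8
```

Emit:
drive_tool(
  moves=[0, 0, 0, 0, 40, 0, 0, 0, 0, 40, 0, 0, -0.7, 0, 40, 0, 0, -1, 0, 0, 0, 0, -1, 0, 0],
)

```text
time_s: 9.12
tool_pos: [0.483, 0.35, 0.0566]
tool_rot: [-180.0, -0.1, -0.7]
force: [0.2, -0.1, -0.4]
grip_width: 0.0271
grasp_force: 0.0
```

Emit:
drive_tool(
  moves=[0.07, 0, 0, 0, 0, 0.07, 0, 0, 0, 0, 0.07, 0, 0, 0, 0, 0.07, 0, 0, 0, 0],
)

```text
time_s: 9.62
tool_pos: [0.4851, 0.3498, 0.0558]
tool_rot: [180.0, 0.0, -0.7]
force: [0.2, 0.8, 0.2]
grip_width: 0.0008
grasp_force: 0.0
```

Run:
```python
from fit import *
goto(.4857,.3505,.0295,-.5)
snap('w4',.40,.56,.27,.43,.015,3400)
P,ok=hmap('w4'); x,y,z=P[...,0],P[...,1],P[...,2]
m=ok&(x>.503)&(x<.514)&(abs(y-.351)<.004); print('beam z',np.median(z[m]), 'want .014')
m=ok&(x>.463)&(x<.495)&(abs(y-.351)<.012)&(z<.04);print('head z',np.median(z[m]),'want .029')
m=ok&(x>.50)&(x<.51)&(abs(y-.375)<.006); print('insert',np.median(z[m]))
```

```text
now 9.625 [0.4851 0.3498 0.0558] [180.    0.   -0.7] move [ 0.016 -0.017  0.658] turn about tool z -0.016
beam z 0.16696079322183277 want .014
head z 0.028744791828539867 want .029
insert 0.1517353209019759
```

Head already reads 28.7 mm (seated is 29). A top push to make sure.

Emit:
drive_tool(
  moves=[0, 0, 0.6, 0, 0, 0, 0, 0.68, 0, 0, 0, 0, 0.72, 0, 0, 0, 0, 0.74, 0, 0],
)

```text
time_s: 10.18
tool_pos: [0.4854, 0.3498, 0.0293]
tool_rot: [179.9, -0.0, -0.7]
force: [-5.7, -6.1, 22.5]
grip_width: 0.0005
grasp_force: 11.1
```

Run:
```python
from fit import *
goto(.4857,.3505,.0295,-.5); print(env.get_obs()['force'])
```

```text
now 10.175 [0.4854 0.3498 0.0293] [179.9  -0.   -0.7] move [ 0.008 -0.017 -0.004] turn about tool z -0.018
[-5.73979163 -6.06678646 22.5374769 ]
```

Emit:
drive_tool(
  moves=[0, 0, -1, 0, 10, 0, 0, -1.8, 0, 30, -1.22, 6.0, -1.8, -0.63, 56, -1.22, 6.0, -1.8, -0.63, 56, -1.22, 6.0, -1.8, -0.63, 56],
)

```text
time_s: 10.8
tool_pos: [0.4451, 0.1649, 0.0983]
tool_rot: [180.0, 0.0, 5.7]
force: [0.1, -1.3, 0.4]
grip_width: 0.0421
grasp_force: 0.0
```

Emit:
drive_tool(
  moves=[0, 0, 0, 0, 56, 0, 0, 0, 0, 56, 0, 0, 0, 0, 56, 0, 0, 0, 0, 56],
)

```text
time_s: 11.3
tool_pos: [0.4455, 0.1686, 0.0986]
tool_rot: [-179.9, 0.0, 5.8]
force: [-0.0, 0.1, -0.7]
grip_width: 0.0561
grasp_force: 0.0
```

Run:
```python
from fit import *
goto(.4337,.1101,.0105,5.6); print(env.get_obs()['qpos'].round(1))
snap('w5',.35,.56,.0,.22,.015,3400)
P,ok=hmap('w5')
fit(P,ok,'gauge',.433,.11,5); fit(P,ok,'cutter',.44,.04,10)
fit(P,ok,'bracket',.62,.0724,140); fit(P,ok,'bracket',.55,.068,115); fit(P,ok,'bracket',.54,.14,20)
goto(.4337,.1101,.0105,5.6)
```

```text
now 11.3 [0.4455 0.1686 0.0986] [-179.9    0.     5.8] move [-0.442  1.429  2.201] turn about tool z 0.023
[  33.9    9.1  -60.8  114.     9.    61.8 -115. ]
gauge: x 0.4339 y 0.1107 yaw 5.6 cost 0.81mm n=7839
cutter: x 0.4413 y 0.0373 yaw 8.2 cost 0.89mm n=6420
bracket: x 0.6205 y 0.0725 yaw 138.1 cost 1.04mm n=1896
bracket: x 0.5500 y 0.0680 yaw 114.9 cost 0.87mm n=4217
bracket: x 0.5423 y 0.1405 yaw 21.3 cost 0.85mm n=4172
now 11.35 [0.4455 0.1683 0.0985] [-179.9    0.     5.8] move [-0.44   1.421  2.199] turn about tool z 0.02
```

Emit:
drive_tool(
  moves=[-0.44, 1.43, 0.6, 0.02, 56, -0.44, 1.43, 1.2, 0.02, 56, -0.44, 1.43, 1.2, 0.02, 56, -0.44, 1.43, 2.15, 0.02, 56, -0.44, 1.43, 2.15, 0.02, 56],
)

```text
time_s: 11.98
tool_pos: [0.4321, 0.1094, 0.0116]
tool_rot: [-179.9, 0.2, 5.6]
force: [-0.6, -0.2, 0.5]
grip_width: 0.056
grasp_force: 0.0
```

Emit:
drive_tool(
  moves=[0, 0, 0, 0, 56, 0, 0, 0, 0, 35, 0, 0, 0, 0, 35, 0, 0, 0, 0, 35, 0, 0, 0, 0, 35],
)

```text
time_s: 12.6
tool_pos: [0.4346, 0.1081, 0.0133]
tool_rot: [180.0, -0.1, 5.4]
force: [-1.4, 1.6, 4.9]
grip_width: 0.0392
grasp_force: 30.0
```

Emit:
drive_tool(
  moves=[0, 0, -1.0, 0, 35, 0, 0, -2, 0, 35, 1.43, -4.28, -2, 0.59, 35, 1.43, -4.28, -2, 0.59, 35, 1.43, -4.28, -2, 0.59, 35],
)

```text
time_s: 13.22
tool_pos: [0.475, 0.2802, 0.0924]
tool_rot: [179.9, -0.0, -0.7]
force: [1.4, -0.7, -0.1]
grip_width: 0.0389
grasp_force: 30.0
```

Emit:
drive_tool(
  moves=[0, 0, 1.2, 0, 35, 0, 0, 1.2, 0, 35, 0, 0, 1.2, 0, 35, 0, 0, 1.2, 0, 35],
)

```text
time_s: 13.72
tool_pos: [0.4751, 0.2796, 0.0461]
tool_rot: [-180.0, -0.2, -0.6]
force: [0.4, -1.7, -1.3]
grip_width: 0.0397
grasp_force: 3.0
```

```bash
cat > held.py <<'E'
from fit import *
import sys
# edges of held stem/nose vs slot, by x bins
def held(tag,yc,xs,zlo,zhi,hw=.012):
    T,o=tool(); snap(tag,.40,.56,yc-.08,yc+.08,.015,3400)
    P,ok=hmap(tag); x,y,z=P[...,0],P[...,1],P[...,2]
    for a in xs:
        m=ok&(abs(x-a)<.002)&(abs(y-yc)<hw)&(z>zlo)&(z<zhi); n=ok&(abs(x-a)<.002)&(abs(y-yc)<hw)&(z<.011)
        f=lambda m:(y[m].min().round(4),y[m].max().round(4),((y[m].min()+y[m].max())/2).round(4)) if m.sum()>3 else None
        print(round(a,3),'held',f(m),np.median(z[m]).round(4) if m.sum() else '','slot',f(n))
    m=ok&(abs(y-yc)<hw)&(z>zlo)&(z<zhi); print('held x max',x[m].max().round(4)); return P,ok
E
python3 - <<'E'
from held import *
held('w6',.285,np.arange(.500,.526,.004),.025,.06)
goto(.4756,.2841,.0203,-.5)
E
```

```text
0.5 held (np.float64(0.2769), np.float64(0.2841), np.float64(0.2805)) 0.0409 slot (np.float64(0.2855), np.float64(0.2905), np.float64(0.288))
0.504 held (np.float64(0.2769), np.float64(0.2841), np.float64(0.2805)) 0.041 slot (np.float64(0.2854), np.float64(0.2904), np.float64(0.2879))
0.508 held (np.float64(0.2769), np.float64(0.284), np.float64(0.2805)) 0.0409 slot (np.float64(0.2853), np.float64(0.2908), np.float64(0.2881))
0.512 held (np.float64(0.2769), np.float64(0.2839), np.float64(0.2804)) 0.0411 slot (np.float64(0.2846), np.float64(0.2907), np.float64(0.2877))
0.516 held (np.float64(0.2768), np.float64(0.2839), np.float64(0.2803)) 0.0409 slot (np.float64(0.279), np.float64(0.2907), np.float64(0.2849))
0.52 held (np.float64(0.2774), np.float64(0.2832), np.float64(0.2803)) 0.0397 slot (np.float64(0.279), np.float64(0.2906), np.float64(0.2848))
0.524 held None  slot (np.float64(0.2733), np.float64(0.2965), np.float64(0.2849))
held x max 0.519
now 13.775 [0.4751 0.2795 0.0461] [-180.    -0.2   -0.6] move [ 0.009 -0.114  0.644] turn about tool z -0.007
```

Emit:
drive_tool(
  moves=[0, -0.112, 0, 0, 35, 0, -0.112, 0, 0, 35, 0, -0.112, 0, 0, 35, 0, -0.112, 0.2, 0, 35, 0, -0.112, 0.3, 0, 35],
  squeeze=30,
)

```text
time_s: 14.4
tool_pos: [0.4734, 0.284, 0.0316]
tool_rot: [180.0, 0.1, -0.5]
force: [-0.3, 0.4, -0.6]
grip_width: 0.0389
grasp_force: 30.0
```

Run:
```python
from held import *
held('w7',.285,np.arange(.500,.526,.006),.02,.05)
goto(.4756,.2841,.0203,-.5)
```

```text
0.5 held (np.float64(0.2814), np.float64(0.2886), np.float64(0.285)) 0.0264 slot (np.float64(0.2791), np.float64(0.2908), np.float64(0.285))
0.506 held (np.float64(0.2814), np.float64(0.2885), np.float64(0.285)) 0.0267 slot (np.float64(0.2791), np.float64(0.2908), np.float64(0.2849))
0.512 held (np.float64(0.2814), np.float64(0.2884), np.float64(0.2849)) 0.0266 slot (np.float64(0.2791), np.float64(0.2907), np.float64(0.2849))
0.518 held (np.float64(0.2813), np.float64(0.2883), np.float64(0.2848)) 0.0253 slot (np.float64(0.2791), np.float64(0.2906), np.float64(0.2848))
0.524 held None  slot (np.float64(0.2731), np.float64(0.2967), np.float64(0.2849))
held x max 0.5173
now 14.45 [0.4732 0.2839 0.0313] [ 1.8e+02  1.0e-01 -5.0e-01] move [ 0.061 -0.006  0.274] turn about tool z 0.002
```

Emit:
drive_tool(
  moves=[0.03, 0, 0, 0, 35, 0.03, 0, 0.12, 0, 35, 0.03, 0, 0.2, 0, 35, 0.03, 0, 0.27, 0, 35, 0.03, 0, 0.3, 0, 35],
)

```text
time_s: 15.08
tool_pos: [0.4751, 0.2844, 0.0205]
tool_rot: [180.0, 0.0, -0.5]
force: [-1.9, -2.3, 7.6]
grip_width: 0.0389
grasp_force: 30.0
```

Emit:
drive_tool(
  moves=[0, 0, 0, 0, 35, 0, 0, 0, 0, 35],
)

```text
time_s: 15.32
tool_pos: [0.475, 0.2844, 0.0205]
tool_rot: [180.0, -0.0, -0.5]
force: [0.2, 0.2, 0.0]
grip_width: 0.0389
grasp_force: 30.0
```

Seated height. Release, lift, close, push from the top.

Emit:
drive_tool(
  moves=[0, 0, 0, 0, 56, 0, 0, 0, 0, 56, 0, 0, -0.5, 0, 56, 0, 0, -0.9, 0, 0, 0, 0, -0.9, 0, 0],
)

```text
time_s: 15.95
tool_pos: [0.4764, 0.2853, 0.0588]
tool_rot: [-179.9, -0.2, -0.5]
force: [0.9, 0.3, -0.2]
grip_width: 0.0431
grasp_force: 0.0
```

Emit:
drive_tool(
  moves=[0, 0, 0, 0, 0, 0, 0, 0, 0, 0, 0, 0, 0, 0, 0, 0, 0, 0, 0, 0, 0, 0, 0.5, 0, 0],
)

```text
time_s: 16.58
tool_pos: [0.4762, 0.2851, 0.0369]
tool_rot: [-179.9, -0.2, -0.5]
force: [1.5, 0.3, -0.8]
grip_width: 0.0013
grasp_force: 0.0
```

Emit:
drive_tool(
  moves=[0, 0, 0.1, 0, 0, 0, 0, 0.17, 0, 0, 0, 0, 0.22, 0, 0, 0, 0, 0.24, 0, 0],
)

```text
time_s: 17.08
tool_pos: [0.4742, 0.2839, 0.0293]
tool_rot: [179.8, 0.1, -0.5]
force: [-9.9, -7.8, 27.7]
grip_width: -0.0001
grasp_force: 13.9
```

Emit:
drive_tool(
  moves=[0, 0, -1, 0, 10, 0, 0, -1.8, 0, 30, 0, 3, -1.8, 0, 60, 0, 3, -1.8, 0, 60, 0, 3, -1.8, 0, 60],
)

```text
time_s: 17.7
tool_pos: [0.4751, 0.1576, 0.0983]
tool_rot: [179.8, 0.0, -1.1]
force: [0.1, 0.2, 0.8]
grip_width: 0.0422
grasp_force: 0.0
```

Run:
```python
from h import *
for n in('top','side'):
    f=np.load(f'pics/{n}0.npz'); d=f['d']; K,W=campose(n)
    v,u=np.mgrid[0:384,0:512]; C=np.stack([(u-K[0,2])/K[0,0]*d,(v-K[1,2])/K[1,1]*d,d],-1); P=C@W[:3,:3].T+W[:3,3]
    q=P[(d>0)]; q=q[(q[:,0]>.42)&(q[:,0]<.72)&(q[:,1]>-.2)&(q[:,1]<.06)&(q[:,2]>.05)&(q[:,2]<.5)]
    print(n,len(q))
    for a in np.arange(.06,.5,.04):
        s=q[(q[:,2]>=a)&(q[:,2]<a+.04)]
        if len(s)>3: print(round(a,2),len(s),'xmin',np.percentile(s[:,0],2).round(3),'ymax',np.percentile(s[:,1],98).round(3))
```

```text
top 5679
0.06 199 xmin 0.424 ymax -0.098
0.1 42 xmin 0.422 ymax -0.164
0.14 62 xmin 0.434 ymax -0.057
0.18 2325 xmin 0.476 ymax -0.019
0.22 1251 xmin 0.483 ymax -0.018
0.26 250 xmin 0.513 ymax -0.061
0.3 120 xmin 0.537 ymax -0.131
0.34 697 xmin 0.558 ymax -0.11
0.38 509 xmin 0.559 ymax -0.121
side 15807
0.06 2168 xmin 0.455 ymax -0.101
0.1 513 xmin 0.421 ymax -0.134
0.14 212 xmin 0.437 ymax -0.124
0.18 5265 xmin 0.475 ymax -0.031
0.22 3243 xmin 0.484 ymax -0.022
0.26 643 xmin 0.515 ymax -0.066
0.3 459 xmin 0.539 ymax -0.132
0.34 1554 xmin 0.558 ymax -0.111
0.38 989 xmin 0.56 ymax -0.122
```

Run:
```python
from h import *
goto(.4445,.0375,.0105,-2)
```

```text
now 17.7 [0.4751 0.1576 0.0983] [179.8   0.   -1.1] move [-0.707  3.008  2.208] turn about tool z 0.093
```

Emit:
drive_tool(
  moves=[-0.71, 0.8, 0, 0.1, 50, -0.71, 2, 0, 0.1, 50, -0.71, 3.0, 0, 0.1, 50, -0.71, 3.0, 0, 0.1, 50, -0.71, 3.0, 0, 0.1, 50],
)

```text
time_s: 18.32
tool_pos: [0.4448, 0.046, 0.0991]
tool_rot: [-180.0, -0.0, -1.4]
force: [0.3, 0.3, 0.4]
grip_width: 0.0498
grasp_force: 0.0
```

Emit:
drive_tool(
  moves=[0, 0, 0, 0, 50, 0, 0, 0, 0, 50, 0, 0, 1.2, 0, 50, 0, 0, 1.2, 0, 50, 0, 0, 1.2, 0, 50],
)

```text
time_s: 18.95
tool_pos: [0.4452, 0.0455, 0.0519]
tool_rot: [-180.0, -0.0, -1.4]
force: [-0.4, 0.5, 0.8]
grip_width: 0.05
grasp_force: 0.0
```

Run:
```python
from h import *
goto(.4445,.0375,.0105,-2); print(env.get_obs()['qpos'].round(1))
```

```text
now 18.95 [0.4452 0.0455 0.0519] [-180.    -0.    -1.4] move [-0.012  0.2    1.034] turn about tool z 0.059
[  51.9   10.1  -63.8  120.1   10.9   55.8 -109.2]
```

Emit:
drive_tool(
  moves=[-0.01, 0.2, 0.3, 0.06, 50, -0.01, 0.2, 0.7, 0.06, 50, -0.01, 0.2, 1.0, 0.06, 50, -0.01, 0.2, 1.0, 0.06, 50, -0.01, 0.2, 1.0, 0.06, 50],
)

```text
time_s: 19.58
tool_pos: [0.4444, 0.0367, 0.0114]
tool_rot: [180.0, -0.0, -2.1]
force: [0.3, 1.1, 0.2]
grip_width: 0.0499
grasp_force: 0.0
```

Emit:
drive_tool(
  moves=[0, 0, 0, 0, 16, 0, 0, 0, 0, 16, 0, 0, 0, 0, 16, 0, 0, 0, 0, 16, 0, 0, 0, 0, 16],
)

```text
time_s: 20.2
tool_pos: [0.4448, 0.0366, 0.0116]
tool_rot: [180.0, -0.1, -2.1]
force: [-0.2, -0.3, 5.1]
grip_width: 0.0222
grasp_force: 51.1
```

Emit:
drive_tool(
  moves=[0, 0, -1.0, 0, 16, 0, 0, -2, 0, 16, 0, -4.0, -2, 0, 16, 0, -4.0, -2, 0, 16, 0, -4.0, -2, 0, 16],
  squeeze=40,
)

```text
time_s: 20.82
tool_pos: [0.4494, 0.1996, 0.0913]
tool_rot: [-179.9, -0.0, -1.9]
force: [-0.8, -0.4, -0.4]
grip_width: 0.022
grasp_force: 59.1
```

Emit:
drive_tool(
  moves=[0.53, -5.5, 0, -0.16, 16, 0.53, -5.5, 0, -0.16, 16, 0.53, -5.5, 0, -0.16, 16, 0.53, -5.5, 0, -0.16, 16, 0.53, -5.5, 0, -0.16, 16],
)

```text
time_s: 21.45
tool_pos: [0.4767, 0.4196, 0.0906]
tool_rot: [-179.9, 0.1, -0.2]
force: [-0.1, -0.1, 0.1]
grip_width: 0.0216
grasp_force: 59.1
```

Emit:
drive_tool(
  moves=[0, 0, 0.6, 0, 16, 0, 0, 1.2, 0, 16, 0, 0, 1.2, 0, 16, 0, 0, 1.2, 0, 16],
)

```text
time_s: 21.95
tool_pos: [0.4796, 0.415, 0.0437]
tool_rot: [-180.0, -0.0, -0.5]
force: [0.9, -0.3, -0.7]
grip_width: 0.0221
grasp_force: 59.1
```

Run:
```python
from held import *
P,ok=held('w8',.4165,np.arange(.496,.526,.004),.025,.06,.018)
fit(P,ok,'cutseat',.4765,.4165,0)
goto(.480,.4157,.0186,-.5)
```

```text
0.496 held (np.float64(0.4108), np.float64(0.4244), np.float64(0.4176)) 0.0426 slot (np.float64(0.4078), np.float64(0.4105), np.float64(0.4092))
0.5 held (np.float64(0.4108), np.float64(0.4249), np.float64(0.4178)) 0.0428 slot (np.float64(0.4078), np.float64(0.4105), np.float64(0.4091))
0.504 held (np.float64(0.4113), np.float64(0.4254), np.float64(0.4184)) 0.0429 slot (np.float64(0.4077), np.float64(0.4112), np.float64(0.4095))
0.508 held (np.float64(0.4119), np.float64(0.4258), np.float64(0.4189)) 0.043 slot (np.float64(0.4077), np.float64(0.4119), np.float64(0.4098))
0.512 held (np.float64(0.4119), np.float64(0.4266), np.float64(0.4193)) 0.0431 slot (np.float64(0.4077), np.float64(0.4257), np.float64(0.4167))
0.516 held (np.float64(0.4125), np.float64(0.4259), np.float64(0.4192)) 0.0421 slot (np.float64(0.4077), np.float64(0.4256), np.float64(0.4166))
0.52 held None  slot None
0.524 held None  slot None
held x max 0.517
cutseat: x 0.4760 y 0.4174 yaw -1.1 cost 0.97mm n=9142
now 22.0 [0.4798 0.4155 0.044 ] [-1.8e+02 -1.0e-01 -5.0e-01] move [ 0.005 -0.004  0.636] turn about tool z -0.003
```

View pics/w8.png

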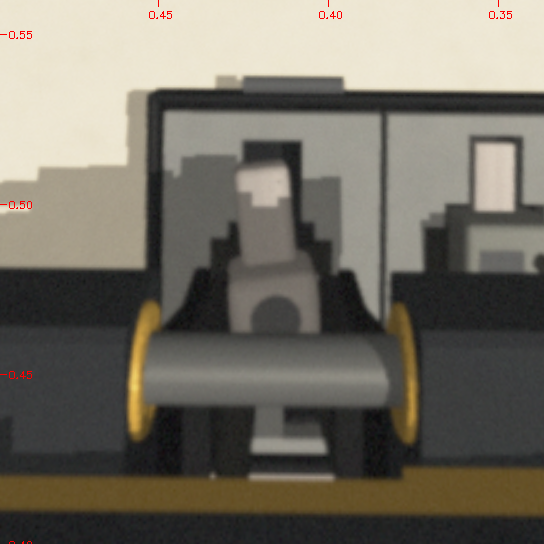

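Emit:
drive_tool(
  moves=[0, -0.02, 0, 0.62, 16, 0, -0.02, 0, 0.62, 16, 0, -0.02, 0.2, 0.62, 16, 0, -0.02, 0.2, 0.62, 16, 0, -0.02, 0.2, 0.62, 16],
)

```text
time_s: 22.62
tool_pos: [0.4785, 0.4166, 0.0346]
tool_rot: [-180.0, 0.1, -6.6]
force: [-0.2, 0.2, -0.9]
grip_width: 0.0216
grasp_force: 59.1
```

Run:
```python
from held import *
P,ok=held('w9',.4165,np.arange(.496,.526,.004),.025,.06,.018)
goto(.480,.4157,.0186,-.5)
```

```text
0.496 held (np.float64(0.4105), np.float64(0.4243), np.float64(0.4174)) 0.0336 slot (np.float64(0.4079), np.float64(0.4105), np.float64(0.4092))
0.5 held (np.float64(0.4105), np.float64(0.4243), np.float64(0.4174)) 0.0336 slot (np.float64(0.4078), np.float64(0.4103), np.float64(0.4091))
0.504 held (np.float64(0.4104), np.float64(0.4243), np.float64(0.4174)) 0.0338 slot (np.float64(0.4081), np.float64(0.4104), np.float64(0.4093))
0.508 held (np.float64(0.4104), np.float64(0.4244), np.float64(0.4174)) 0.0338 slot (np.float64(0.4078), np.float64(0.4105), np.float64(0.4091))
0.512 held (np.float64(0.4104), np.float64(0.4245), np.float64(0.4175)) 0.034 slot (np.float64(0.4079), np.float64(0.4258), np.float64(0.4168))
0.516 held (np.float64(0.4108), np.float64(0.4237), np.float64(0.4173)) 0.0324 slot (np.float64(0.4077), np.float64(0.4258), np.float64(0.4167))
0.52 held None  slot None
0.524 held None  slot None
held x max 0.5158
now 22.675 [0.4788 0.4165 0.0347] [-1.8e+02  1.0e-01 -6.7e+00] move [0.033 0.018 0.403] turn about tool z -0.615
```

Emit:
drive_tool(
  moves=[0.02, 0.015, 0.12, 0, 16, 0.02, 0.015, 0.22, 0, 16, 0.02, 0.015, 0.3, 0, 16, 0.02, 0.015, 0.37, 0, 16, 0.02, 0.015, 0.4, 0, 16],
)

```text
time_s: 23.3
tool_pos: [0.4801, 0.4159, 0.0193]
tool_rot: [-180.0, -0.0, -6.7]
force: [0.1, -0.8, 4.2]
grip_width: 0.0222
grasp_force: 60.6
```

Emit:
drive_tool(
  moves=[0, 0, 0, 0, 16, 0, 0, 0, 0, 16],
)

```text
time_s: 23.55
tool_pos: [0.4801, 0.4159, 0.0192]
tool_rot: [-180.0, -0.0, -6.7]
force: [0.0, -0.1, 2.9]
grip_width: 0.0224
grasp_force: 60.3
```

Emit:
drive_tool(
  moves=[0, 0, 0, 0, 40, 0, 0, 0, 0, 40, 0, 0, -0.5, 0, 40, 0.08, 0, -0.9, 0, 0, 0.08, 0, -0.9, 0, 0],
  squeeze=20,
)

```text
time_s: 24.18
tool_pos: [0.4844, 0.416, 0.0571]
tool_rot: [-179.9, -0.2, -6.7]
force: [-0.1, 0.0, 0.1]
grip_width: 0.027
grasp_force: 0.0
```

Emit:
drive_tool(
  moves=[0, 0, 0, 0, 0, 0, 0, 0, 0, 0, 0, 0, 0, 0, 0, 0, 0, 0, 0, 0, 0, 0, 0.5, 0, 0],
)

```text
time_s: 24.8
tool_pos: [0.4839, 0.4164, 0.0356]
tool_rot: [-179.9, -0.1, -6.7]
force: [-0.7, 0.2, -0.4]
grip_width: 0.0008
grasp_force: 0.0
```

Emit:
drive_tool(
  moves=[0, 0, 0.1, 0, 0, 0, 0, 0.17, 0, 0, 0, 0, 0.22, 0, 0, 0, 0, 0.25, 0, 0],
)

```text
time_s: 25.3
tool_pos: [0.4821, 0.4152, 0.0274]
tool_rot: [179.9, 0.0, -6.7]
force: [-7.4, -6.5, 20.2]
grip_width: 0.0003
grasp_force: 10.3
```

Emit:
drive_tool(
  moves=[0, 0, -1.5, 0, 30, 0.5, 1.3, -3.5, 0, 50, 1.08, 4.9, -5.5, 0, 50, 1.08, 4.9, -5.5, 0, 50, 1.08, 4.9, -5.5, 0, 50],
)

```text
time_s: 25.92
tool_pos: [0.5025, 0.2227, 0.2405]
tool_rot: [180.0, -0.1, -6.7]
force: [1.4, -0.4, -0.3]
grip_width: 0.0425
grasp_force: 0.0
```

Emit:
drive_tool(
  moves=[0, 0.8, 0, 0, 50, 0, 0.8, 0, 0, 50, 0, 0.8, 0, 0, 50, 0, 0.8, 0, 0, 50],
)

```text
time_s: 26.42
tool_pos: [0.4982, 0.1943, 0.2388]
tool_rot: [-180.0, 0.0, -6.5]
force: [0.5, -0.5, -0.5]
grip_width: 0.0501
grasp_force: 0.0
```

Run:
```python
from fit import *
snap('w10',.40,.69,0.04,.44,.01,2000)
P,ok=hmap('w10')
fit(P,ok,'tray',.615,.287,83)
fit(P,ok,'bracket',.62,.0724,138); fit(P,ok,'bracket',.55,.068,115); fit(P,ok,'bracket',.542,.14,20)
x,y,z=P[...,0],P[...,1],P[...,2]
for n,a,b,t in(('caliper',.51,.351,.014),('gauge st',.505,.285,.016),('cutter nose',.505,.417,.017)):
    m=ok&(abs(x-a)<.006)&(abs(y-b)<.003); print(n,np.median(z[m]),'want',t)
goto(0,0,0,0); print(env.get_obs()['qpos'].round(1))
```

```text
tray: x 0.6156 y 0.2881 yaw 82.8 cost 1.01mm n=19993
bracket: x 0.6200 y 0.0725 yaw 139.7 cost 0.92mm n=1884
bracket: x 0.5498 y 0.0680 yaw 114.8 cost 0.88mm n=1645
bracket: x 0.5415 y 0.1458 yaw 24.1 cost 1.15mm n=1593
caliper 0.013791699499719978 want 0.014
gauge st 0.015394021691134296 want 0.016
cutter nose 0.016264638053046815 want 0.017
now 26.475 [0.4983 0.1942 0.2388] [-180.     0.    -6.5] move [-11.819   6.241   5.977] turn about tool z -0.653
[   6.1    5.7  -32.2   97.2    3.1   78.  -123.1]
```

View pics/w10.png

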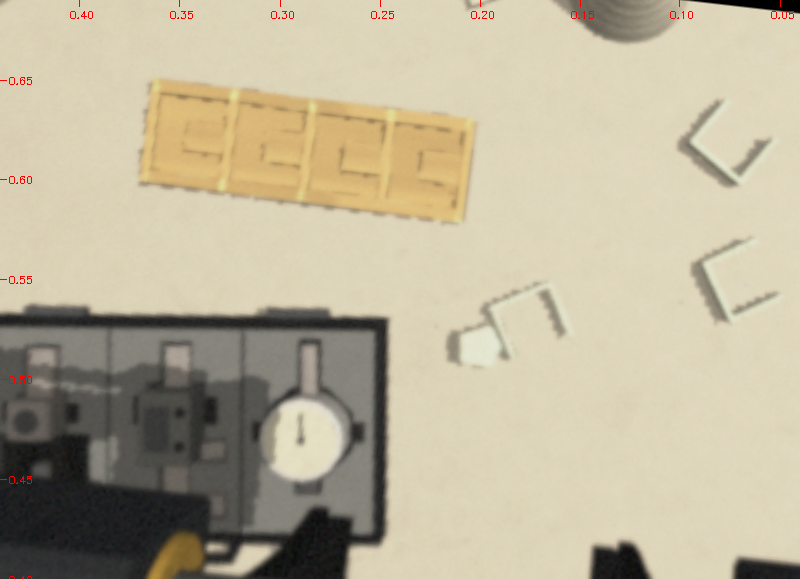

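Emit:
drive_tool(
  moves=[0.4, 0.5, 0.5, 1, 54, 0.9, 1.2, 1.5, 2, 54, 1.2, 2, 2.5, 3, 54, 1.5, 2.95, 3.5, 4, 54, 1.6, 2.95, 4, 5, 54],
)

```text
time_s: 27.1
tool_pos: [0.5439, 0.0655, 0.0832]
tool_rot: [179.5, 0.6, -51.5]
force: [-0.4, 0.0, 0.3]
grip_width: 0.0542
grasp_force: 0.0
```

Emit:
drive_tool(
  moves=[0, 0, 0, 0.85, 54, 0, 0, 0, 0.85, 54, 0, 0, 0, 0.85, 54, 0, 0, 0, 0.85, 54],
)

```text
time_s: 27.6
tool_pos: [0.544, 0.0701, 0.0855]
tool_rot: [179.4, 0.3, -59.2]
force: [0.3, 0.8, -0.2]
grip_width: 0.0539
grasp_force: 0.0
```

Run:
```python
from fit import *
goto(.5485,.0699,.0045,-65); print(env.get_obs()['qpos'].round(1))
snap('w11',.40,.69,0.04,.44,.01,2000)
P,ok=hmap('w11')
fit(P,ok,'bracket',.62,.0724,138); fit(P,ok,'bracket',.55,.068,115);
P,ok=hmap('w10'); fit(P,ok,'bracket',.53,.178,24);fit(P,ok,'bracket',.53,.175,15)
```

```text
now 27.6 [0.544  0.0701 0.0855] [179.4   0.3 -59.2] move [ 0.073 -0.113  2.024] turn about tool z 0.582
[ -31.3   13.4   23.9  107.2   -6.2   61.3 -154. ]
bracket: x 0.6204 y 0.0729 yaw 139.9 cost 0.89mm n=3973
bracket: x 0.5502 y 0.0683 yaw 115.1 cost 0.82mm n=3562
bracket: x 0.5293 y 0.1745 yaw 22.3 cost 1.33mm n=1561
bracket: x 0.5293 y 0.1745 yaw 22.3 cost 1.23mm n=1557
```

Emit:
drive_tool(
  moves=[-2.14, -1.29, 0, 0, 54, -2.14, -1.29, 0, -1, 54, -2.14, -1.29, 0, -2, 54, -2.14, -1.29, 0, -3, 54, -2.14, -1.29, 0, -4, 54],
)

```text
time_s: 28.28
tool_pos: [0.5448, 0.1687, 0.0854]
tool_rot: [179.8, 0.6, -19.0]
force: [0.7, -0.1, -0.3]
grip_width: 0.0541
grasp_force: 0.0
```

Emit:
drive_tool(
  moves=[0, 0, 0, -1, 54, 0, 0, 0, -2, 54, 0, 0, 0, -3, 54, 0, 0, 0, -4, 54, 0, 0, 0, -5, 54],
)

```text
time_s: 28.9
tool_pos: [0.5449, 0.1682, 0.0855]
tool_rot: [-179.6, 0.6, 31.0]
force: [-0.4, 0.7, 0.2]
grip_width: 0.054
grasp_force: 0.0
```

Emit:
drive_tool(
  moves=[0, 0, 0, -1, 54, 0, 0, 0, -2, 54, 0, 0, 0, -3, 54, 0, 0, 0, -4, 54, 0, 0, 0, -5, 54],
)

```text
time_s: 29.52
tool_pos: [0.5449, 0.1683, 0.0856]
tool_rot: [-179.3, 0.1, 81.0]
force: [0.9, -0.7, -1.4]
grip_width: 0.054
grasp_force: 0.0
```

Run:
```python
from fit import *
goto(.5485,.0699,.06,115); print(env.get_obs()['qpos'].round(1))
```

```text
now 29.525 [0.5449 0.1683 0.0856] [-1.793e+02  1.000e-01  8.100e+01] move [-2.413  0.483  0.636] turn about tool z -3.404
[-31.6  15.4  13.7 103.8  -4.4  61.9 -25.3]
```

Emit:
drive_tool(
  moves=[-0.8, 0.15, 0, -1, 54, -1.6, 0.3, 0, -2, 54, -2.41, 0.48, 0, -3, 54, -2.41, 0.48, 0.6, -3.4, 54, -2.41, 0.48, 0.6, -3.4, 54],
)

```text
time_s: 30.15
tool_pos: [0.5463, 0.0695, 0.0601]
tool_rot: [-179.2, -0.4, 114.5]
force: [-0.6, 0.6, -0.2]
grip_width: 0.0537
grasp_force: 0.0
```

Emit:
drive_tool(
  moves=[0, 0, 0, 0, 54, 0, 0, 0, 0, 54],
)

```text
time_s: 30.4
tool_pos: [0.5485, 0.0708, 0.0626]
tool_rot: [-179.5, -0.3, 114.6]
force: [-0.1, 0.2, 0.5]
grip_width: 0.0537
grasp_force: 0.0
```

Run:
```python
from fit import *
goto(.5485,.0699,.0045,115)
snap('w12',.40,.69,0.0,.40,.01,2000)
P,ok=hmap('w12')
fit(P,ok,'bracket',.62,.0724,138); fit(P,ok,'bracket',.55,.068,115);fit(P,ok,'bracket',.53,.174,22)
fit(P,ok,'tray',.615,.287,83)
```

```text
now 30.4 [0.5485 0.0708 0.0626] [-179.5   -0.3  114.6] move [-0.026  0.003  1.453] turn about tool z -0.036
bracket: x 0.6204 y 0.0722 yaw 140.2 cost 1.00mm n=1351
bracket: x 0.5502 y 0.0679 yaw 115.0 cost 0.79mm n=4115
bracket: x 0.5297 y 0.1746 yaw 22.7 cost 1.32mm n=6041
tray: x 0.6159 y 0.2881 yaw 82.9 cost 0.83mm n=17550
```

Emit:
drive_tool(
  moves=[0, 0, 0.8, -0.03, 54, 0, 0, 1.4, -0.03, 54, 0, 0, 1.44, -0.03, 54, 0, 0, 1.44, -0.03, 54],
  squeeze=10,
)

```text
time_s: 30.95
tool_pos: [0.548, 0.0704, 0.0051]
tool_rot: [-179.5, -0.3, 114.9]
force: [-0.2, -0.8, -0.1]
grip_width: 0.0541
grasp_force: 0.0
```

Emit:
drive_tool(
  moves=[0, 0, 0, 0, 30, 0, 0, 0, 0, 30, 0, 0, 0, 0, 30, 0, 0, 0, 0, 30, 0, 0, 0, 0, 30],
)

```text
time_s: 31.58
tool_pos: [0.5477, 0.0702, 0.0047]
tool_rot: [-179.5, -0.3, 114.9]
force: [-0.9, 0.6, 4.0]
grip_width: 0.0337
grasp_force: 10.0
```

Emit:
drive_tool(
  moves=[0, 0, -0.8, 0, 30, 0, 0, -1.5, 0.2, 30, 1.0, 1.0, -1.5, 1.2, 30, 2.0, 2.0, -1.5, 2.2, 30, 3.02, 3.08, -1.5, 3.2, 30],
)

```text
time_s: 32.2
tool_pos: [0.6091, 0.2327, 0.0635]
tool_rot: [-179.4, 0.1, 82.5]
force: [0.3, -0.6, 0.2]
grip_width: 0.0338
grasp_force: 10.0
```

Emit:
drive_tool(
  moves=[0, 0, 0, 0, 30, 0, 0, 0, 0, 30, 0, 0, 0, 0, 30, 0, 0, 0, 0, 30],
)

```text
time_s: 32.7
tool_pos: [0.6089, 0.2299, 0.0638]
tool_rot: [-179.4, 0.1, 82.8]
force: [0.3, 0.4, -0.4]
grip_width: 0.0336
grasp_force: 10.0
```

Run:
```python
from fit import *
goto(.6086,.2316,.009,82.9)
snap('w13',.56,.68,.18,.34,.01,4000)
P,ok=hmap('w13')
fit(P,ok,'tray',.615,.287,83)
x,y,z=P[...,0],P[...,1],P[...,2]; m=ok&(z>.05)&(z<.09)&(abs(y-.235)<.03)&(abs(x-.61)<.03); print(m.sum(),z[m].min() if m.sum() else 0)
Q=P.copy(); Q[...,2]-=.0605; fit(Q,m,'bracket',.608,.229,83)
```

```text
now 32.7 [0.6089 0.2299 0.0638] [-1.794e+02  1.000e-01  8.280e+01] move [0.042 0.003 1.37 ] turn about tool z -0.009
tray: x 0.6156 y 0.2878 yaw 82.8 cost 0.97mm n=53348
1539 0.058032330578363794
bracket: x 0.6090 y 0.2273 yaw 83.0 cost 3.70mm n=1531
```

View pics/w13.png

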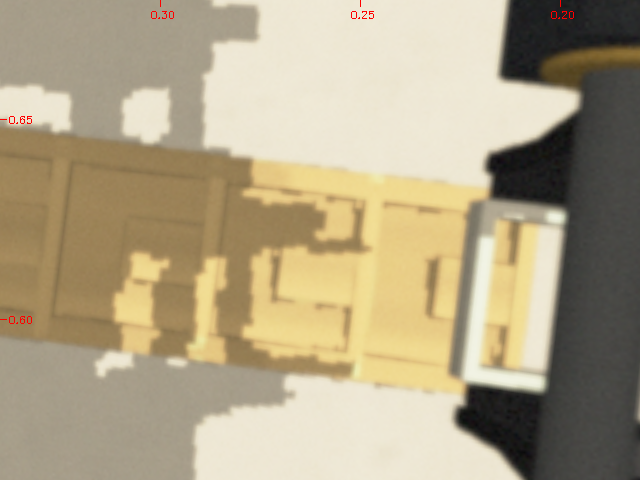

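Emit:
drive_tool(
  moves=[0.04, 0, 0.6, 0, 30, 0.04, 0, 1.1, 0, 30, 0.04, 0, 1.25, 0, 30, 0.04, 0, 1.36, 0, 30, 0.04, 0, 1.36, 0, 30],
)

```text
time_s: 33.38
tool_pos: [0.6087, 0.2331, 0.0095]
tool_rot: [-179.4, 0.1, 82.9]
force: [-0.1, -0.6, -1.0]
grip_width: 0.0338
grasp_force: 10.0
```

Emit:
drive_tool(
  moves=[0, 0, 0, 0, 30, 0, 0, 0, 0, 46, 0, 0, 0, 0, 46, 0, 0, -1.3, 0, 46, 0, 0, -2, 0, 54],
)

```text
time_s: 34.0
tool_pos: [0.6104, 0.2336, 0.0918]
tool_rot: [-179.5, -0.0, 82.9]
force: [-0.4, 0.1, -0.2]
grip_width: 0.0498
grasp_force: 0.0
```

Run:
```python
from fit import *
goto(.6132,.0776,.07,133)
snap('w14',.56,.68,.18,.34,.01,4000)
P,ok=hmap('w14')
x,y,z=P[...,0],P[...,1],P[...,2]
fit(P,ok,'bracket',.6082,.2286,83,zoff=.004)
m=ok&(abs(x-.608)<.03)&(abs(y-.2286)<.03)&(z>.009)&(z<.03); print('z',np.percentile(z[m],[10,50,90]).round(4),m.sum())
```

```text
now 34.0 [0.6104 0.2336 0.0918] [-179.5   -0.    82.9] move [-3.862  0.555  0.538] turn about tool z -5.008
bracket: x 0.6087 y 0.2304 yaw 82.1 cost 2.01mm n=3295
z [0.0108 0.0119 0.0128] 383
```

Emit:
drive_tool(
  moves=[-0.8, 0.1, 0, -1, 54, -1.6, 0.2, 0, -2, 54, -2.4, 0.3, 0, -3, 54, -3.2, 0.45, 0, -4, 54, -3.86, 0.56, 0.3, -5, 54],
)

```text
time_s: 34.67
tool_pos: [0.6132, 0.0757, 0.0779]
tool_rot: [-179.7, -0.3, 133.2]
force: [0.9, 0.0, -0.9]
grip_width: 0.0538
grasp_force: 0.0
```

Emit:
drive_tool(
  moves=[0, 0, 0, 0, 54, 0, 0, 0.2, 0, 54, 0, 0, 0.2, 0, 54],
)

```text
time_s: 35.05
tool_pos: [0.6115, 0.0791, 0.0683]
tool_rot: [-179.5, -0.5, 133.0]
force: [-0.7, 0.8, 0.2]
grip_width: 0.0543
grasp_force: 0.0
```

Run:
```python
from fit import *
snap('w15',.40,.69,0.0,.40,.01,2000)
P,ok=hmap('w15')
p=fit(P,ok,'bracket',.62,.0724,138)
goto(p[0]+.008*np.cos(p[2]),p[1]+.008*np.sin(p[2]),.0047,133)
fit(P,ok,'bracket',.53,.174,22); print(env.get_obs()['qpos'].round(1))
```

```text
bracket: x 0.6203 y 0.0724 yaw 139.8 cost 0.82mm n=3716
now 35.1 [0.6119 0.0789 0.0687] [-179.5   -0.5  133. ] move [-0.079  0.033  1.6  ] turn about tool z 0.0
bracket: x 0.5295 y 0.1745 yaw 22.7 cost 1.03mm n=5625
[-17.2  21.5   9.1  97.7  -3.9  61.8  36.2]
```

Emit:
drive_tool(
  moves=[-0.05, 0.02, 0.5, 0, 54, -0.05, 0.02, 1.1, 0, 54, -0.05, 0.02, 1.4, 0, 54, -0.05, 0.02, 1.59, 0, 54, -0.05, 0.02, 1.59, 0, 54],
)

```text
time_s: 35.72
tool_pos: [0.6133, 0.0763, 0.005]
tool_rot: [-179.5, -0.5, 132.9]
force: [0.4, 0.2, 0.8]
grip_width: 0.0541
grasp_force: 0.0
```

Emit:
drive_tool(
  moves=[0, 0, 0, 0, 30, 0, 0, 0, 0, 30, 0, 0, 0, 0, 30, 0, 0, 0, 0, 30, 0, 0, 0, 0, 30],
)

```text
time_s: 36.35
tool_pos: [0.6139, 0.0763, 0.0061]
tool_rot: [-179.6, -0.4, 132.9]
force: [-1.7, -0.0, 3.3]
grip_width: 0.034
grasp_force: 9.8
```

Emit:
drive_tool(
  moves=[0, 0, -0.6, 0, 30, 0, 0, -1.5, 0, 30, 1.0, 0.9, -1.5, 1, 30, 2.0, 1.9, -1.5, 2, 30, 3.0, 2.8, -1.5, 3, 30],
)

```text
time_s: 36.98
tool_pos: [0.6142, 0.2421, 0.0654]
tool_rot: [-179.4, -0.2, 102.6]
force: [0.3, -0.7, -0.8]
grip_width: 0.0342
grasp_force: 9.8
```

Run:
```python
from fit import *
goto(.6140,.2757,.066,82.9)
```

```text
now 36.975 [0.6142 0.2421 0.0654] [-179.4   -0.2  102.6] move [ 0.822  0.177 -0.014] turn about tool z 1.967
```

Emit:
drive_tool(
  moves=[0.82, 0.18, 0, 1, 30, 0.82, 0.18, 0, 1.97, 30, 0.82, 0.18, 0, 1.97, 30, 0.82, 0.18, 0, 1.97, 30, 0.82, 0.18, 0, 1.97, 30],
)

```text
time_s: 37.6
tool_pos: [0.6144, 0.273, 0.0656]
tool_rot: [-179.4, 0.1, 83.2]
force: [-0.1, 0.4, 0.1]
grip_width: 0.0342
grasp_force: 9.8
```

```bash
cat > bc.py <<'E'
from fit import *
def chk(tag,k):
    snap(tag,.56,.68,.18,.42,.01,3000); T,o=tool()
    P,ok=hmap(tag); t=fit(P,ok,'tray',.6157,.288,83,crop=.09)
    z=P[...,2]; h=np.hypot(P[...,0]-o['tool_pos'][0],P[...,1]-o['tool_pos'][1])
    m=ok&(z>o['tool_pos'][2]-.012)&(z<o['tool_pos'][2]+.012)&(h<.035)
    Q=P[m]; # bracket points; bridge & legs edges in tray axes
    a=np.radians(82.9); X=np.array([np.cos(a),np.sin(a)]); Y=np.array([-np.sin(a),np.cos(a)])
    s=np.array([.6157,.2880])+k*X; lx=(Q[:,:2]-s)@X*1000; ly=(Q[:,:2]-s)@Y*1000
    print(len(Q),'z',np.percentile(Q[:,2],[5,50,95]).round(4))
    print('bridge x max',np.percentile(lx,97).round(1),'want 15'); 
    b=lx>np.percentile(lx,97)-2; print('bridge y',ly[b].min().round(1),ly[b].max().round(1)); 
    e=b&(ly>5);f=b&(ly<-5); print('slope deg',np.degrees(np.arctan2(np.median(lx[f])-np.median(lx[e]),np.median(ly[e])-np.median(ly[f]))).round(1))
    g=s+.0*X; print('tool in tray frame',((o['tool_pos'][:2]-s)@X*1000).round(1),((o['tool_pos'][:2]-s)@Y*1000).round(1))
    goto(s[0],s[1],.01,82.9)
E
python3 - <<'E'
from bc import *
chk('w16',-.02)
E
```

```text
tray: x 0.6155 y 0.2875 yaw 82.7 cost 0.77mm n=31692
1029 z [0.061  0.0674 0.0759]
bridge x max 17.1 want 15
bridge y -26.9 25.0
slope deg -0.1
tool in tray frame 5.1 -0.4
now 37.65 [0.6143 0.2732 0.0656] [-1.794e+02  1.000e-01  8.320e+01] move [-0.126  0.003  1.39 ] turn about tool z 0.032
```

View pics/w16.png

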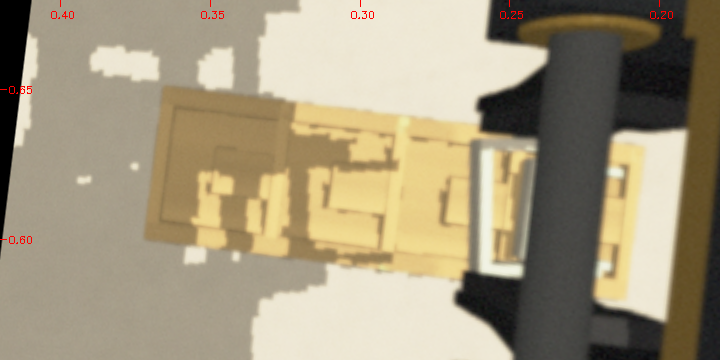

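Emit:
drive_tool(
  moves=[0.03, 0, 0.6, 0.03, 30, 0.03, 0, 1.0, 0.03, 30, 0.03, 0, 1.15, 0.03, 30, 0.03, 0, 1.15, 0.03, 30, 0.03, 0, 1.15, 0.03, 30],
)

```text
time_s: 38.28
tool_pos: [0.6144, 0.2753, 0.0204]
tool_rot: [-179.4, 0.0, 82.9]
force: [0.6, 0.7, -0.3]
grip_width: 0.0342
grasp_force: 9.8
```

Emit:
drive_tool(
  moves=[0, 0, 0.12, 0, 30, 0, 0, 0.24, 0, 30, 0, 0, 0.24, 0, 30, 0, 0, 0.24, 0, 30],
)

```text
time_s: 38.78
tool_pos: [0.6136, 0.2752, 0.0099]
tool_rot: [-179.4, 0.1, 82.9]
force: [1.5, 0.5, 0.4]
grip_width: 0.0337
grasp_force: 9.9
```

Emit:
drive_tool(
  moves=[0, 0, 0, 0, 46, 0, 0, 0, 0, 46, 0, 0, -0.5, 0, 46, 0, 0, -1.3, 0, 46, 0, 0, -2.5, 0, 30],
)

```text
time_s: 39.4
tool_pos: [0.614, 0.2748, 0.111]
tool_rot: [-179.3, 0.1, 82.9]
force: [0.8, 0.5, 0.8]
grip_width: 0.0414
grasp_force: 0.0
```

```bash
cat >> bc.py <<'E'
def placed(P,ok,k):
    a=np.radians(82.9); s=np.array([.6157,.2880])+k*np.array([np.cos(a),np.sin(a)])
    x,y,z=P[...,0],P[...,1],P[...,2]
    fit(P,ok,'bracket',s[0],s[1],83,zoff=.004,crop=.022)
    m=ok&(np.hypot(x-s[0],y-s[1])<.027)&(z>.0085)&(z<.03); print('seat',s.round(4),'z',np.percentile(z[m],[10,50,90]).round(4),m.sum())
E
python3 - <<'E'
from bc import *
snap('w17',.48,.68,.14,.38,.01,3000)
P,ok=hmap('w17')
placed(P,ok,-.06); placed(P,ok,-.02)
fit(P,ok,'bracket',.5295,.1745,22.7); goto(0.53,.175,.07,22)
E
```

```text
bracket: x 0.6086 y 0.2304 yaw 82.0 cost 1.41mm n=970
seat [0.6083 0.2285] z [0.0099 0.0119 0.0129] 261
bracket: x 0.6135 y 0.2685 yaw 88.4 cost 1.62mm n=1612
seat [0.6132 0.2682] z [0.0103 0.0119 0.0128] 440
bracket: x 0.5312 y 0.1809 yaw 23.2 cost 0.48mm n=94
now 39.45 [0.6185 0.2766 0.12  ] [-179.9   -0.3   82.9] move [-2.8   -1.879  1.239] turn about tool z 6.09
```

View pics/w17.png

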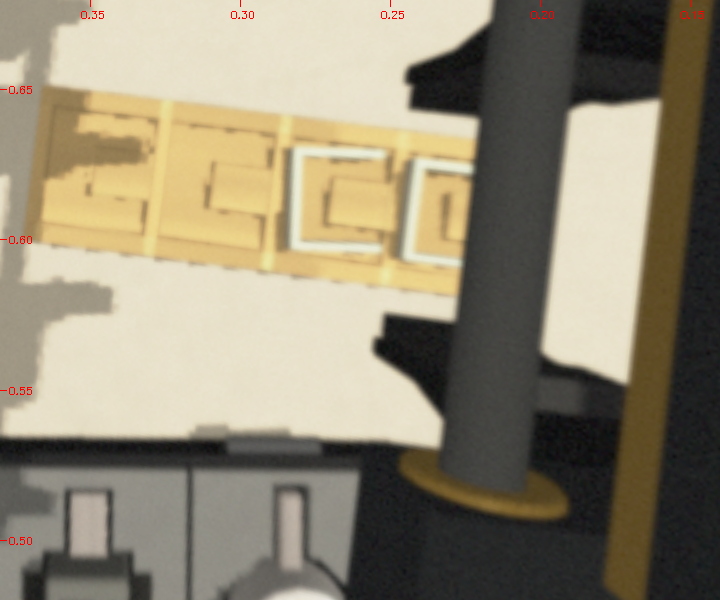

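Emit:
drive_tool(
  moves=[-0.9, -0.5, 0, -1, 30, -1.8, -1.1, 0, -2, 30, -2.66, -1.6, 0, -2.98, 30, -2.66, -1.6, 1, -2.98, 30, -2.66, -1.6, 1, -2.98, 30],
)

```text
time_s: 40.08
tool_pos: [0.5358, 0.1765, 0.0697]
tool_rot: [-179.2, -0.3, 112.7]
force: [-0.3, -0.6, 0.9]
grip_width: 0.0298
grasp_force: 0.0
```

Emit:
drive_tool(
  moves=[0, 0, 0, 0, 30, 0, 0, 0, 0, 30, 0, 0, 0, 0, 30],
)

```text
time_s: 40.45
tool_pos: [0.5384, 0.178, 0.0717]
tool_rot: [-179.5, -0.3, 112.7]
force: [0.4, 0.0, 0.2]
grip_width: 0.0296
grasp_force: 0.0
```

Run:
```python
from bc import *
snap('w18',.48,.68,.14,.38,.01,3000)
P,ok=hmap('w18')
p=fit(P,ok,'bracket',.5295,.1745,22.7); goto(p[0]+.0135*np.cos(p[2]),p[1]+.0135*np.sin(p[2]),.0047,112.7)
placed(P,ok,-.06); placed(P,ok,-.02)
```

```text
bracket: x 0.5297 y 0.1743 yaw 22.8 cost 1.25mm n=3681
now 40.5 [0.5382 0.1779 0.0714] [-179.5   -0.3  112.7] move [-0.006  0.122  1.667] turn about tool z 0.004
bracket: x 0.6090 y 0.2304 yaw 82.5 cost 1.71mm n=2387
seat [0.6083 0.2285] z [0.0098 0.0117 0.0127] 571
bracket: x 0.6138 y 0.2686 yaw 88.1 cost 1.79mm n=2700
seat [0.6132 0.2682] z [0.01   0.0117 0.0126] 773
```

Emit:
drive_tool(
  moves=[0, 0.1, 0.7, 0, 30, 0, 0.1, 1.3, 0, 30, 0, 0.1, 1.5, 0, 30, 0, 0.1, 1.66, 0, 30, 0, 0.1, 1.66, 0, 30],
)

```text
time_s: 41.12
tool_pos: [0.5409, 0.1791, 0.0046]
tool_rot: [-179.5, -0.3, 112.7]
force: [0.2, -0.4, 0.5]
grip_width: 0.03
grasp_force: 0.0
```

Emit:
drive_tool(
  moves=[0, 0, 0, 0, 0, 0, 0, 0, 0, 0, 0, 0, 0, 0, 0, 0, 0, 0, 0, 0, 0, 0, 0, 0, 0],
  squeeze=15,
)

```text
time_s: 41.75
tool_pos: [0.5408, 0.1791, 0.0045]
tool_rot: [-179.5, -0.3, 112.7]
force: [-1.0, 0.2, 0.5]
grip_width: 0.0027
grasp_force: 15.0
```

Emit:
drive_tool(
  moves=[0, 0, -0.6, 0, 0, 0, 0, -1.6, -0.8, 0, 0.8, 1.0, -1.6, -1.8, 0, 1.7, 2.1, -1.6, -2.8, 0, 2.51, 3.2, -1.6, -3.8, 0],
)

```text
time_s: 42.38
tool_pos: [0.6212, 0.3229, 0.0677]
tool_rot: [-179.8, -0.6, 151.1]
force: [0.9, 0.6, -0.7]
grip_width: 0.003
grasp_force: 15.0
```

Emit:
drive_tool(
  moves=[0, 0, 0, -1, 0, 0, 0, 0, -2, 0, 0, 0, 0, -2.22, 0, 0, 0, 0, -2.22, 0, 0, 0, 0, -2.22, 0],
)

```text
time_s: 43.0
tool_pos: [0.6206, 0.3209, 0.0676]
tool_rot: [-179.9, -0.6, 172.8]
force: [0.1, -0.5, 0.1]
grip_width: 0.0026
grasp_force: 15.0
```

Run:
```python
from bc import *
goto(.6199,.3212,.0090,172.9); T,o=tool()
snap('w19',.52,.68,.22,.42,.035,3500)
P,ok=hmap('w19')
z=P[...,2]; m=ok&(z>.056)&(z<.085)&(np.hypot(P[...,0]-.618,P[...,1]-.308)<.04)
Q=P.copy(); Q[...,2]-=o['tool_pos'][2]-.0045; fit(Q,m,'bracket',.6182,.3078,83)
```

```text
now 43.0 [0.6206 0.3209 0.0676] [-179.9   -0.6  172.8] move [0.003 0.008 1.465] turn about tool z -0.009
bracket: x 0.6201 y 0.3079 yaw 82.9 cost 3.27mm n=960
```

View pics/w19.png

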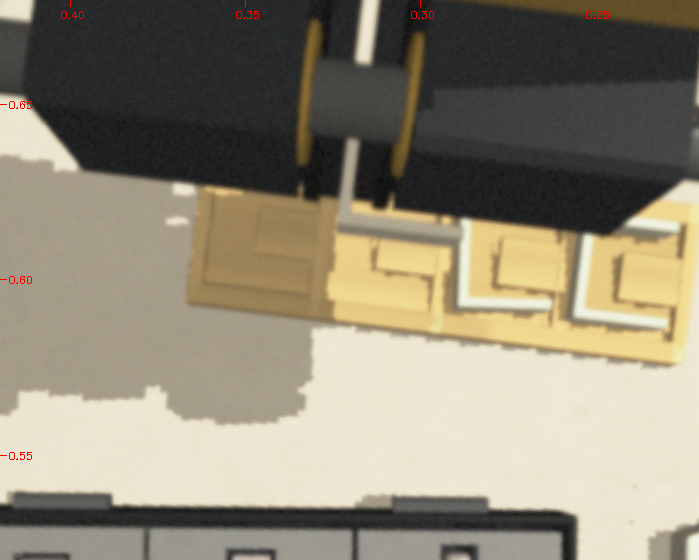

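Emit:
drive_tool(
  moves=[0.025, 0.01, 0.7, 0, 0, 0.025, 0.01, 1.2, 0, 0, 0.025, 0.01, 1.35, 0, 0, 0.025, 0.01, 1.45, 0, 0, 0.025, 0.01, 1.45, 0, 0],
)

```text
time_s: 43.68
tool_pos: [0.6194, 0.3217, 0.0099]
tool_rot: [-180.0, -0.6, 172.9]
force: [0.4, 0.2, -0.9]
grip_width: 0.0026
grasp_force: 15.0
```

Emit:
drive_tool(
  moves=[0, 0, 0, 0, 14, 0, 0, 0, 0, 14, 0, 0, -0.5, 0, 14, 0, 0, -1.2, 0, 14, 0, 0, -2.5, 0, 14],
)

```text
time_s: 44.3
tool_pos: [0.619, 0.3209, 0.1099]
tool_rot: [-179.8, -0.8, 172.9]
force: [0.9, 1.1, 1.0]
grip_width: 0.014
grasp_force: 0.0
```

Run:
```python
from bc import *
snap('w20',.52,.68,.18,.38,.01,3500)
P,ok=hmap('w20')
for k in(-.06,-.02,.02): placed(P,ok,k)
goto(.6138,.268,.09,87)
```

```text
bracket: x 0.6090 y 0.2303 yaw 83.1 cost 1.70mm n=1657
seat [0.6083 0.2285] z [0.0099 0.0118 0.0129] 377
bracket: x 0.6138 y 0.2683 yaw 88.1 cost 1.69mm n=1671
seat [0.6132 0.2682] z [0.0101 0.0118 0.0128] 471
bracket: x 0.6190 y 0.3089 yaw 83.0 cost 1.62mm n=1678
seat [0.6182 0.3078] z [0.0099 0.0118 0.0127] 415
now 44.35 [0.6237 0.3234 0.1204] [ 1.797e+02 -1.000e-01  1.729e+02] move [ 0.075 -1.41   0.752] turn about tool z 8.591
```

Emit:
drive_tool(
  moves=[0, -1.0, 0, -0.5, 14, 0, -1.0, 1, -0.5, 14, 0, -1.0, 1.8, -0.5, 14, 0, -1.0, 1.8, -0.5, 14, 0, -1.0, 1.8, -0.5, 14],
)

```text
time_s: 44.98
tool_pos: [0.6157, 0.2826, 0.0398]
tool_rot: [179.9, -0.5, 177.9]
force: [0.2, 0.1, 1.3]
grip_width: 0.0137
grasp_force: 0.0
```

Run:
```python
from bc import *
goto(.6142,.2813,.0097,178)
```

```text
now 44.975 [0.6157 0.2826 0.0398] [179.9  -0.5 177.9] move [ 0.029 -0.034  0.752] turn about tool z -0.007
```

Emit:
drive_tool(
  moves=[0.03, -0.03, 0.3, 0, 14, 0.03, -0.03, 0.6, 0, 14, 0.03, -0.03, 0.73, 0, 14, 0.03, -0.03, 0.73, 0, 14],
)

```text
time_s: 45.48
tool_pos: [0.6128, 0.2807, 0.008]
tool_rot: [-180.0, -0.6, 177.9]
force: [-0.7, -0.2, -0.1]
grip_width: 0.0142
grasp_force: 0.0
```

Emit:
drive_tool(
  moves=[0, 0, 0, 0, 0, 0, 0, 0, 0, 0, 0, 0, 0, 0, 0, 0, 0, -0.06, 0.5, 0, 0, 0, -0.06, 0.5, 0],
  squeeze=10,
)

```text
time_s: 46.1
tool_pos: [0.6131, 0.2808, 0.011]
tool_rot: [-179.9, -0.6, 173.0]
force: [-0.9, 0.1, 0.1]
grip_width: 0.0026
grasp_force: 10.0
```

Emit:
drive_tool(
  moves=[0, 0, 0.05, 0, 0, 0, 0, 0.05, 0, 14, 0, 0, 0.05, 0, 14, 0, 0, -1, 0, 14, 0, 0, -2.4, 0, 14],
)

```text
time_s: 46.72
tool_pos: [0.6126, 0.28, 0.1059]
tool_rot: [-179.8, -0.8, 172.9]
force: [0.0, 1.3, 0.1]
grip_width: 0.0137
grasp_force: 0.0
```

Emit:
drive_tool(
  moves=[2, 0, -1.5, 0, 14, 3, 0, -3, 0, 14, 3, 0, -3, 0, 14, 3, 0, -3, 0, 14],
)

```text
time_s: 47.22
tool_pos: [0.4958, 0.2978, 0.2324]
tool_rot: [179.8, -0.3, 173.1]
force: [0.6, 0.4, 0.4]
grip_width: 0.014
grasp_force: 0.0
```

Run:
```python
from bc import *
snap('w21',.42,.68,.16,.45,.01,2000)
P,ok=hmap('w21')
for k in(-.06,-.02,.02): placed(P,ok,k)
x,y,z=P[...,0],P[...,1],P[...,2]
for n,a,b,t in(('caliper',.51,.351,.014),('gauge st',.505,.285,.016),('cutter nose',.505,.417,.017)):
    m=ok&(abs(x-a)<.006)&(abs(y-b)<.003); print(n,np.median(z[m]),'want',t)
p,d=env.read_camera('top'); cv2.imwrite('pics/top1.png',cv2.resize(p[150:300,130:380,::-1],(750,450),interpolation=cv2.INTER_CUBIC))
print(env.get_obs()['tool_pos'])
```

```text
Traceback (most recent call last):
  File "bc.py", line 20, in placed
    m=ok&(np.hypot(x-s[0],y-s[1])<.027)&(z>.0085)&(z<.03); print('seat',s.round(4),'z',np.percentile(z[m],[10,50,90]).round(4),m.sum())
                                                                                       ~~~~~~~~~~~~~^^^^^^^^^^^^^^^^^
IndexError: index -1 is out of bounds for axis 0 with size 0
```

View pics/w21.png

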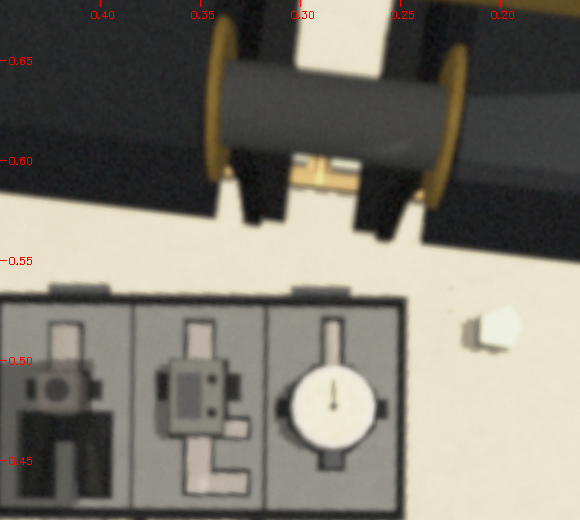

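Emit:
drive_tool(
  moves=[-4.5, 0, 0, 0, 14, -4.5, 0, 0, 0, 14, -4.5, 0, 0, 0, 14, -4.5, 0, 0, 0, 14, -4.5, 0, 0, 0, 14],
)

```text
time_s: 47.9
tool_pos: [0.6744, 0.2727, 0.2235]
tool_rot: [-179.8, -0.8, 172.9]
force: [0.2, 0.5, -0.9]
grip_width: 0.0136
grasp_force: 0.0
```

Run:
```python
from bc import *
snap('w22',.42,.68,.16,.45,.01,2000)
P,ok=hmap('w22')
for k in(-.06,-.02,.02): placed(P,ok,k)
x,y,z=P[...,0],P[...,1],P[...,2]
for n,a,b,t in(('caliper',.51,.351,.014),('gauge st',.505,.285,.016),('cutter nose',.505,.417,.017),('cal head',.48,.351,.029),('gauge body',.475,.285,.029),('cut block',.483,.417,.027)):
    m=ok&(abs(x-a)<.005)&(abs(y-b)<.003); print(n,np.median(z[m]).round(4),'want',t)
```

```text
bracket: x 0.6089 y 0.2300 yaw 82.1 cost 1.52mm n=958
seat [0.6083 0.2285] z [0.0106 0.012  0.013 ] 193
bracket: x 0.6121 y 0.2676 yaw 82.3 cost 1.62mm n=968
seat [0.6132 0.2682] z [0.0108 0.0119 0.0129] 229
bracket: x 0.6181 y 0.3088 yaw 80.8 cost 1.64mm n=966
seat [0.6182 0.3078] z [0.0107 0.0119 0.013 ] 197
caliper 0.0133 want 0.014
gauge st 0.0155 want 0.016
cutter nose 0.0167 want 0.017
cal head nan want 0.029
gauge body nan want 0.029
cut block nan want 0.027
  return _methods._mean(a, axis=axis, dtype=dtype,
  ret = ret.dtype.type(ret / rcount)
```

View pics/w22.png

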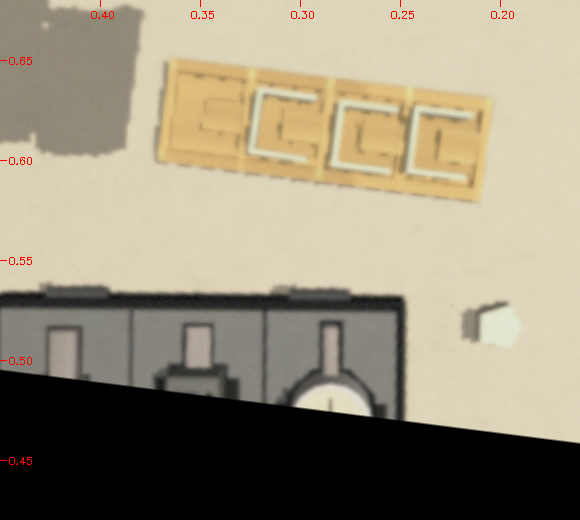

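```bash
python3 -c "
from cell import env
print(env.sign_off())"
```

```text
the job is handed in; nothing more can be done
None
```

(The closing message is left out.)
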